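Set a glass rod against the stop of the rod jig

TASK

Take the thicker of the two glass rods from the wooden rack, lay it in the V-groove of the rod jig, and push it gently along the groove, under the sprung hold-down, until its end is fully home against the steel stop. Keep it lightly pressed there for a moment (a few newtons at the stop, beyond the drag of the groove), then let go and move away. It is glass, so do not drop it or push it hard against the stop, and leave everything else where it is.

Things in the scene. Friction and masses are not known exactly. Their poses are not given: they have to be found in the camera images.
- rod: Thick green glass rod to be set: 26 mm in diameter, 130 mm long, rims rounded 5 mm, 136 to 204 g. Origin at its middle, on its axis; x runs along the rod; both ends alike. Starts in one of the rack's two notches, axis 38 mm above the table. It chips if its force on the stop passes 14 N, or if it lands in the groove at over 0.4 m/s (a fall of 1 cm).
- thin_rod: The other rod: same glass and length but only 16 mm in diameter, in the rack's other notch, 72 mm beside the thick one. Origin at its middle. Leave it there.
- rack: Wooden rod rack, 130 x 150 mm, fixed. Origin under its middle, at table height. Two rod notches run along its x axis, at y = -36 and +36 mm; each is a pair of V saddles at x = -45 and +45 mm (16 mm long, 32 mm high) with only the 10 mm base between them, so that fingers can take a rod at its middle.
- jig: Rod jig, fixed: an aluminium 90-degree V profile, open upwards, on a plywood foot 320 x 90 x 12 mm. Origin at table height under the groove's centre line; x runs along the groove towards the stop, z up. The groove runs from x = -170 to +145 mm at y = 0 and is open for laying the rod in up to x = +15 mm; then comes the hold-down.
- holddown (a point): Sprung hold-down, 30 mm along the jig's x, at the height of the top of a rod in the groove (53 mm). A fixed steel portal, 18 mm long in x, 60 mm wide, 83 mm high, spans the groove; in it a round rubber nose, 20 mm in diameter, sprung down, hangs 2.5 mm below the rod's top. The rounded rod end, pushed along, lifts it by itself (a bump of up to about 10 N); it then presses with 1.5 N.
- stop_face (a point): Centre of the stop's flat face, on the line of the thick rod's axis (40.4 mm high). The stop sits astride the groove, fixed, at a different place each time (70 to 110 mm along x from the jig's origin). Axes as the jig's: x points into the block. A rod that is home has its middle 65 mm before this point; its rear end, the one to push on, is then still 40 to 80 mm short of the portal.
- flux: White plastic bottle, yellow cap, 64 mm in diameter, 150 mm tall; leave alone. Origin under its centre.
- jar: Glass jar with white lid, 64 mm in diameter, 85 mm tall; leave alone. Origin under its centre.
- foil: Roll of copper foil lying flat, 68 mm in diameter, 12 mm high; leave alone. Origin under its centre.
- tile: Flat piece of green glass, 70 x 55 x 6 mm; leave alone. Origin under its centre.
- brush: Brush with a wooden handle, 170 mm long, lying; leave alone. Its x axis runs along it.
- cup: White ceramic cup, 70 mm in diameter, 60 mm tall; leave alone. Origin under its centre.
- screwdriver: Screwdriver with a black handle, 170 mm long, lying; leave alone. Its x axis runs along it.
- groove (a point): Point over the jig's origin, on the axis line of the thick rod when it lies in the groove: 40.4 mm above the table, 7 mm above the profile's top edges (33 mm above the table, the profile 28 mm wide outside). Axes as the jig's. Lying free in the groove the rod drags with a friction of under 2 N, under the hold-down with 1.5 to 9 N in all; it differs each time.
- stop: The stop: a steel block 54 mm wide, 22 mm long, its top 66 mm above the table, with a black thumb knob up to 82 mm; rigid. Origin at table height below stop_face, same axes.
Mind the look-alikes: they are no part of the job. Leave any purple or yellow look-alike of the rod alone.

How it is judged:
By the outcome, as a careful person would: the job done as asked, in the order asked, and still so for the second after the job is handed in, with the robot touching nothing.
It also fails if it takes over 69 s, if anything falls off the work surface, if the arm or the gripper's body presses on something with over 40 N, if the wrist force passes 120 N, or if a joint passes its speed limit or range.

ROBOT

A 7-joint arm with a two-finger parallel gripper is mounted at the origin on the work surface. World frame = base frame: x ahead of the robot, y to its left, z up, the work surface at z = 0. Lengths are in m, angles in rad, forces in N, time in s.
With the tool pointing down it reaches from about 0.425 to 0.8 m from the base axis. Payload 8.3 kg.
Tool frame: the origin (TCP) lies midway between the tips of the shut fingers; the grasp point (between the pads) lies 19 mm behind it; y points along the fingers, x is the direction in which the jaws open and shut, and the axes are right-handed (so a half turn about y gives the same grasp; the last joint's range is limited). The gripper opens to 85 mm and grips with 20 to 120 N. Pads are 22 mm wide; open, the fingers measure 114 mm over their backs; the gripper's body (76 mm by 85 mm) begins 54 mm behind the grasp point. The pads swing forward as they close: fully open they stand 13 mm farther back than shut.
Start: joints at [1.054, 0.383, 0.016, 1.37, -0.006, 1.388, -0.046], TCP at [0.274, -0.562, 0.231] pointing down, gripper open.
Joint ranges: [-2.95, 2.95], [-0.25, 2.06], [-1.52, 1.56], [0.18, 2.33], [-1.44, 4.58], [0.02, 2.06], [-3.01, 3.01]. Speed limits (rad/s): [2.39, 2.39, 3.01, 3.01, 3.14, 3.14, 3.14].

INTERFACE

Orientations are given as a unit quaternion [x, y, z, w].
In Python, from rig import monitor, viewer, job gives the robot as it stands.
- The arm moves only by the tool move_arm, never from a script. Its argument "targets" is a list of rows, each an object of numbers: "rx", "ry", "rz": the turn, a rotation vector about the tool's x, y, z in rad; "dx", "dy", "dz": the shift along the tool's x, y, z in cm; "fingers": the finger opening in cm, from 0 to 8.54. In form: [{"rx": .., "ry": .., "rz": .., "dx": .., "dy": .., "dz": .., "fingers": ..}, ...]. A call has 1 to 20 rows; each row shifts and turns the commanded pose from where the row before left it, along the tool's axes as they then stand; what a row does not reach is not made up. A row lasts 1/10 s, in which the tool goes at most 50 mm and 8.59 degrees, less where a joint would pass 70% of its speed; a pose out of reach is approached as far as the arm can. A call is refused whole if a number of a shift passes 5 or a number of a turn 0.15, either way. A call with a gripper value outside its range is refused whole. The fingers move at their own pace and stop on an object; "squeeze" is the grip in N (left out, the last holds). Time passes only in rows, so rows that do not move let the fingers close. It gives the time, the measured TCP pose, the force and the opening at its end, in the units of the state.
- monitor.read_state(): the state, without advancing time (a new reading comes with each control period).
- viewer.snapshot(name): name is "scene" or "top" or "wrist"; returns a dict with "img" (384x512x3 uint8, red, green, blue), "camera_matrix" (3x3 intrinsics, pixels), "T" (4x4, takes a point from camera to world coordinates); the wrist camera has in their place "T_tool_cam" (4x4, takes a point from camera to tool coordinates, whose origin is the TCP and whose axes are the tool frame's). Camera axes: x right, y down, z forward; pixel columns grow to the right and rows downward; lengths in m; the calibration is good to about 2 mm. The wrist camera is an equidistant fisheye: a pixel r from the principal point sees the ray r / f radians off the axis. A picture is of the moment at which its call begins: read the wrist's pose just before it. There is no depth.
- job.finish_job(): hands the job in, once; it reports no verdict.
The state is a dict: "time_s": time; "qpos": joint angles; "qd": joint speeds; "joint_efforts": joint torques, N m; "ee_pos": TCP position; "tool_rot": TCP orientation; "ft_force": force on the tool from outside, world axes, zero at the start; "torque": the same for the moment, N m; "finger_gap": finger opening in m.
Only numpy, scipy, OpenCV 4.12 (cv2) and the standard library are available. Lean on these libraries where they do the work, as an engineer would, in place of code of your own. Each camera call takes 0.05 s, during which the arm holds its last target.

## Working session

There is one attempt and no reset: what is moved stays moved. The work goes in short steps, Python scripts to look and compute and a tool call to move; the robot and the scene stay as the last step left them, time stands still between calls to the robot, and variables do not carry over. Pictures are saved under pics/ and viewed, and the job is handed in when it is done.

Besides the shell and the picture viewer there is one more tool, called after "Request:" as name(argument=value, ...), one argument or row to a line, values as JSON. move_arm: Moves the arm, as the interface text tells. Its arguments: {"type":"object","properties":{"targets":{"type":"array"},"squeeze":{"type":"number"}},"required":["targets"]}

```bash
mkdir -p pics; ls; python3 - <<'E'
from rig import monitor, viewer, job
import cv2,numpy as np
s=monitor.read_state(); print(s)
for n in ("scene","top","wrist"):
    v=viewer.snapshot(n); cv2.imwrite(f"pics/{n}0.png",v["img"][:,:,::-1]); print(n,v["camera_matrix"],v.get("T",v.get("T_tool_cam")))
    np.savez(f"pics/{n}0.npz",**{k:x for k,x in v.items() if k!='name'})
E
```

```text
pics
{'time_s': 0.0, 'qpos': array([ 1.05409636,  0.38423216,  0.01641485,  1.37117827, -0.00629804,
        1.38820206, -0.04649209]), 'qd': array([ 0.00173444,  0.00092204,  0.00054608, -0.00146899,  0.00160423,
       -0.00023926, -0.00158262]), 'joint_efforts': array([-1.28201122e-03, -6.27596283e+01,  8.43483377e-01, -3.71830416e+01,
        1.63526722e-02,  1.40366651e-02,  2.75708527e-05]), 'ee_pos': array([ 0.27377452, -0.56127649,  0.23027202]), 'tool_rot': array([-0.5993164 ,  0.37529524, -0.37409443,  0.60002225]), 'ft_force': array([0.97465732, 0.4019397 , 0.34094331]), 'torque': array([0.01940842, 0.00467438, 0.00847046]), 'finger_gap': 0.08535046103698166}
scene [[354.95281439   0.         255.61385775]
 [  0.         354.95281439 190.32164485]
 [  0.           0.           1.        ]] [[-0.66183102  0.64603441 -0.38028835  0.92782498]
 [ 0.74964418  0.56787616 -0.33992687  0.28389256]
 [-0.00364777 -0.5100551  -0.860134    0.86338884]
 [ 0.          0.          0.          1.        ]]
top [[433.4729688    0.         268.1665075 ]
 [  0.         433.4729688  188.96065589]
 [  0.           0.           1.        ]] [[-0.02041948 -0.98766872  0.15522094  0.38977461]
 [-0.9997272   0.02193137  0.00803385 -0.01576473]
 [-0.01133899 -0.15501455 -0.98784711  1.3909745 ]
 [ 0.          0.          0.          1.        ]]
wrist [[297.31863964   0.         253.96235902]
 [  0.         297.31863964 191.4294527 ]
 [  0.           0.           1.        ]] [[ 9.99999965e-01 -2.63539627e-04  1.94874826e-05 -1.34830154e-03]
 [-9.01347823e-05 -2.70834500e-01  9.62625922e-01 -1.43367115e-01]
 [-2.48412194e-04 -9.62625890e-01 -2.70834514e-01  6.85976016e-02]
 [ 0.00000000e+00  0.00000000e+00  0.00000000e+00  1.00000000e+00]]
```

View pics/scene0.png

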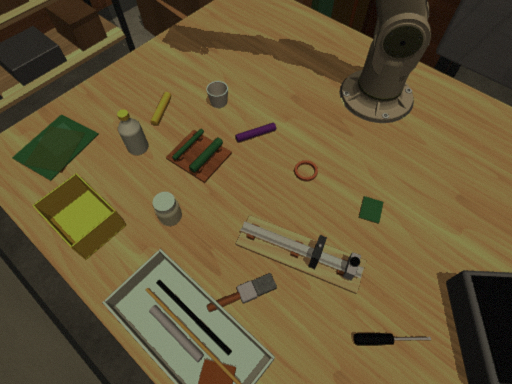

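View pics/top0.png

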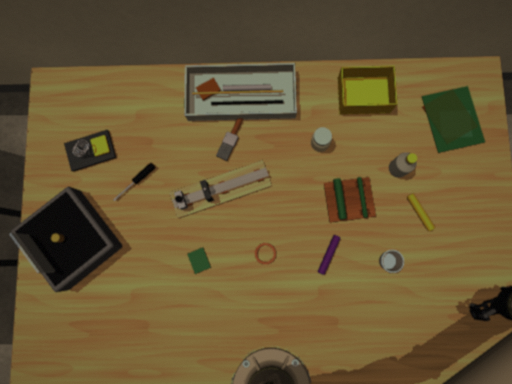

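View pics/wrist0.png

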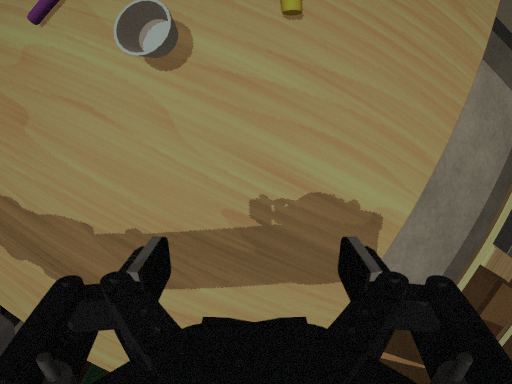

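Top view: the thick green rod is at (340,199) and the thin green rod at (363,197), both in the rack. The look-alikes are the purple rod at (329,254), the yellow rod at (420,212) and the dark rods in the tray at (248,103). I choose (340,199), then check it in a crop and measure.

```bash
cat > h.py <<'E'
import numpy as np,cv2
from scipy.spatial.transform import Rotation as R
def ray(v,uv):
    K,T=v["camera_matrix"],v["T"]; d=np.linalg.inv(K)@np.array([uv[0],uv[1],1.]); return T[:3,3],T[:3,:3]@d
def onplane(v,uv,z):
    o,d=ray(v,uv); return o+d*(z-o[2])/d[2]
def proj(v,p):
    T=v["T"]; c=T[:3,:3].T@(np.asarray(p)-T[:3,3]); q=v["camera_matrix"]@c; return q[:2]/q[2]
def tri(va,a,vb,b):
    o1,d1=ray(va,a);o2,d2=ray(vb,b);d1=d1/np.linalg.norm(d1);d2=d2/np.linalg.norm(d2)
    A=np.stack([d1,-d2],1);t=np.linalg.lstsq(A,o2-o1,rcond=None)[0];p,q=o1+t[0]*d1,o2+t[1]*d2
    return (p+q)/2,np.linalg.norm(p-q)
def wray(v,uv,pos,quat):
    K,T=v["camera_matrix"],v["T_tool_cam"]; x=(uv[0]-K[0,2]);y=(uv[1]-K[1,2]);r=np.hypot(x,y);th=r/K[0,0]
    d=np.array([np.sin(th)*x/max(r,1e-9),np.sin(th)*y/max(r,1e-9),np.cos(th)])
    Rt=R.from_quat(quat).as_matrix(); return Rt@T[:3,3]+pos, Rt@T[:3,:3]@d
def wplane(v,uv,z,pos,quat):
    o,d=wray(v,uv,pos,quat); return o+d*(z-o[2])/d[2]
E
python3 - <<'E'
from h import *
for n,b in (("top",(165,155,385,235)),("scene",(150,110,385,300))):
    im=cv2.imread(f"pics/{n}0.png"); c=im[b[1]:b[3],b[0]:b[2]]; c=cv2.resize(c,None,fx=3.4 if n=="top" else 3,fy=3.4 if n=="top" else 3,interpolation=cv2.INTER_CUBIC); c=np.clip(c*1.8,0,255).astype(np.uint8)
    cv2.imwrite(f"pics/{n}0c.png",c)
    hsv=cv2.cvtColor(im,cv2.COLOR_BGR2HSV); m=cv2.inRange(hsv,(45,90,20),(90,255,255))
    k,l,st,ce=cv2.connectedComponentsWithStats(m)
    for i in range(1,k):
        if st[i,4]>30:
            pts=np.argwhere(l==i)[:,::-1].astype(np.float32); print(n,st[i],ce[i],cv2.minAreaRect(pts))
E
```

```text
top [ 428   87   56   65 1709] [457.69397308 124.74663546] ((453.15509033203125, 119.89849853515625), (58.20260238647461, 46.94559860229492), 73.49564361572266)
top [423  91  26  14 146] [432.75342466  97.02739726] ((435.9352722167969, 97.4588394165039), (8.460289001464844, 26.357053756713867), 77.47119140625)
top [334 179  12  40 263] [339.59315589 198.52091255] ((339.6502990722656, 198.47686767578125), (39.915016174316406, 6.614487648010254), 81.25383758544922)
top [358 178   9  39 136] [361.99264706 196.88970588] ((361.9999694824219, 197.0), (38.79815673828125, 3.616777181625366), 80.53767395019531)
top [188 248  22  25 331] [198.57099698 260.17220544] ((198.60345458984375, 260.2586364746094), (20.6121826171875, 16.155494689941406), 68.19859313964844)
scene [313   0  21  17 225] [323.69333333   6.12888889] ((323.0, 8.0), (20.0, 16.0), 0.0)
scene [  13  115   85   65 2361] [ 55.76874206 145.14951292] ((55.28773498535156, 145.29673767089844), (42.33436965942383, 77.01113891601562), 45.881404876708984)
scene [173 129  30  31 175] [187.84       143.75428571] ((188.00001525878906, 144.0), (4.242640495300293, 39.59797668457031), 45.0)
scene [190 138  32  34 335] [205.3761194  154.85970149] ((206.00001525878906, 154.5), (7.778173923492432, 41.719295501708984), 45.0)
scene [359 197  24  26 427] [370.92505855 209.32552693] ((371.0262145996094, 209.38851928710938), (20.38450050354004, 21.815996170043945), 13.240520477294922)
```

```bash
sleep 1
```

```text
(no output)
```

View pics/top0c.png

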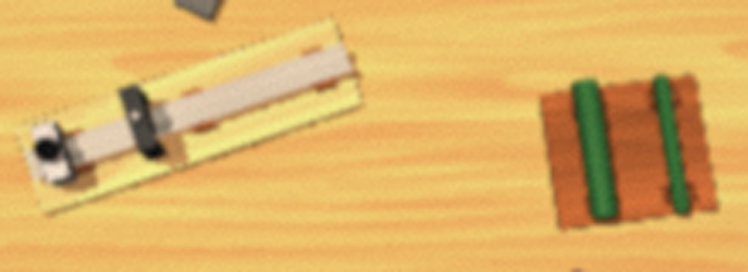

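View pics/scene0c.png

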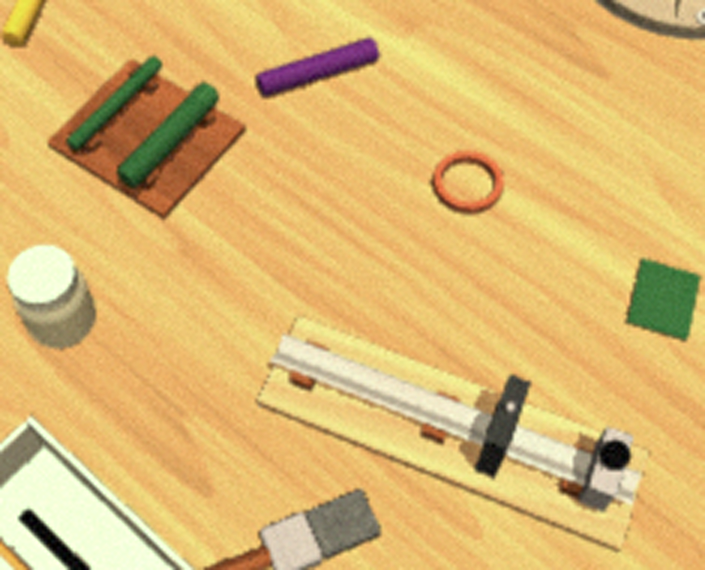

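The crops confirm the choice: the thick rod is the left one of the pair in the top view and about 1.8 times as wide as the other. Next I measure the rod and jig.

```bash
python3 - <<'E'
from h import *
t=np.load("pics/top0.npz");s=np.load("pics/scene0.npz")
def show(n,*a):print(n,*[np.round(x,4) for x in a])
# rods
show("rod tri",*tri(t,(339.6,198.5),s,(205.7,154.7)))
show("rod top z.040",onplane(t,(339.6,198.5),.040), "scene",onplane(s,(205.7,154.7),.042))
show("thin",*tri(t,(362,197),s,(188,144)))
for n,v,c in(("top",t,None),("scene",s,None)):
    im=cv2.imread(f"pics/{n}0.png");hsv=cv2.cvtColor(im,cv2.COLOR_BGR2HSV); m=cv2.inRange(hsv,(45,90,20),(90,255,255))
    x0,y0,x1,y1=(332,176,349,221) if n=="top" else (189,137,223,173)
    p=np.argwhere(m[y0:y1,x0:x1])[:,::-1]+[x0,y0]
    P=np.array([onplane(v,q,.040)[:2] for q in p]); c=P.mean(0); w,V=np.linalg.eigh(np.cov((P-c).T)); d=V[:,1]; pr=(P-c)@d; pq=(P-c)@V[:,0]
    show(n,c,d,np.degrees(np.arctan2(d[1],d[0])),np.ptp(pr),np.ptp(pq))
tc=[(333,16),(362,105),(45,214),(18,125)]; sc=[(298,318),(258,402),(620,549),(648,450)]
A=[onplane(t,(165+x/3.4,155+y/3.4),.012) for x,y in tc]; B=[onplane(s,(150+x/3,110+y/3),.012) for x,y in sc]
for n,C in(("top",A),("scene",B)):
    C=np.array(C); show(n,C[:,:2].tolist(),C.mean(0)); 
    d=(C[2]+C[3]-C[0]-C[1])/2; show("dir",np.degrees(np.arctan2(d[1],d[0])),np.linalg.norm(d))
E
```

```text
rod tri [ 0.5676 -0.2292  0.0368] 0.0011Traceback (most recent call last):
  File "<stdin>", line 6, in <module>
  File "<stdin>", line 3, in show
    return _wrapfunc(a, 'round', decimals=decimals, out=out)
    return _wrapit(obj, method, *args, **kwds)
    result = getattr(arr, method)(*args, **kwds)
numpy._core._exceptions._UFuncNoLoopError: ufunc 'multiply' did not contain a loop with signature matching types (dtype('<U5'), dtype('float64')) -> None
```

```bash
python3 - <<'E'
from h import *
t=np.load("pics/top0.npz");s=np.load("pics/scene0.npz")
def show(n,*a):print(n,*[x if isinstance(x,str) else np.round(x,4) for x in a])
show("thin",*tri(t,(362,197),s,(188,144)))
for n,v,c in(("top",t,None),("scene",s,None)):
    im=cv2.imread(f"pics/{n}0.png");hsv=cv2.cvtColor(im,cv2.COLOR_BGR2HSV); m=cv2.inRange(hsv,(45,90,20),(90,255,255))
    x0,y0,x1,y1=(332,176,349,221) if n=="top" else (189,137,223,173)
    p=np.argwhere(m[y0:y1,x0:x1])[:,::-1]+[x0,y0]
    P=np.array([onplane(v,q,.040)[:2] for q in p]); c=P.mean(0); w,V=np.linalg.eigh(np.cov((P-c).T)); d=V[:,1]; pr=(P-c)@d; pq=(P-c)@V[:,0]
    show(n,c,d,np.degrees(np.arctan2(d[1],d[0])),np.ptp(pr),np.ptp(pq))
tc=[(333,16),(362,105),(45,214),(18,125)]; sc=[(298,318),(258,402),(620,549),(648,450)]
# same order: top corner list a(far right),b(near right),c(near left),d(far left)
A=[onplane(t,(165+x/3.4,155+y/3.4),.012) for x,y in tc]; B=[onplane(s,(150+x/3,110+y/3),.012) for x,y in sc]
for n,C in(("top",A),("scene",B)):
    C=np.array(C); show(n,C[:,:2],C.mean(0)); 
    d=(C[2]+C[3]-C[0]-C[1])/2; show("dir",np.degrees(np.arctan2(d[1],d[0])),np.linalg.norm(d))
E
```

```text
thin [ 0.5717 -0.3012  0.0298] 0.0009
top [ 0.5669 -0.2283] [-0.9944 -0.1061] -173.9089 0.1257 0.0208
scene [ 0.5683 -0.2358] [-0.9619 -0.2735] -164.1277 0.133 0.0914
top [[ 0.7032  0.0105]
 [ 0.6163 -0.0154]
 [ 0.5191  0.2846]
 [ 0.6043  0.3113]] [0.6107 0.1477 0.012 ]
dir 108.0704 0.316
scene [[ 0.6223 -0.0124]
 [ 0.7043  0.0154]
 [ 0.6056  0.3158]
 [ 0.5211  0.288 ]] [0.6133 0.1517 0.012 ]
dir 108.4141 0.3166
```

```bash
cat >> h.py <<'E'
def delta(st,pos,zang,tilt=None):
    """tool-frame shift cm and rotvec to reach pos, tool y down, tool z at world angle zang deg (st: state)"""
    a=np.radians(zang); z=np.array([np.cos(a),np.sin(a),0]); y=np.array([0,0,-1.]); x=np.cross(y,z)
    Rg=np.stack([x,y,z],1); Rt=R.from_quat(st["tool_rot"]).as_matrix()
    rv=R.from_matrix(Rt.T@Rg).as_rotvec(); d=Rt.T@(np.array(pos)-st["ee_pos"])*100
    return np.round(rv,3),np.round(d,2)
def zang(st):
    z=R.from_quat(st["tool_rot"]).as_matrix(); return np.degrees(np.arctan2(z[1,2],z[0,2])),np.round(z,3)
E
python3 - <<'E'
from h import *
from rig import monitor
s=monitor.read_state(); print(zang(s))
for a in(6.1,-173.9): print(a,delta(s,(0.567,-.229,.2),a))
E
```

```text
(np.float64(26.00278214468961), array([[ 0.438, -0.001,  0.899],
       [-0.899,  0.001,  0.438],
       [-0.001, -1.   , -0.   ]]))
6.1 (array([ 0.   ,  0.347, -0.001]), array([-17.02,   3.07,  40.92]))
-173.9 (array([-2.000e-03, -2.794e+00, -0.000e+00]), array([-17.02,   3.07,  40.92]))
```

Request:
move_arm(
  targets=[
    {"dx": -0.85, "dz": 2.05, "fingers": 5.0},
    {"dx": -1.7, "dz": 4.1, "dy": 0.3},
    {"dx": -1.7, "dz": 4.1, "dy": 0.3},
    {"dx": -1.7, "dz": 4.1, "dy": 0.3},
    {"dx": -1.7, "dz": 4.1, "dy": 0.3},
    {"dx": -1.7, "dz": 4.1, "dy": 0.3},
    {"dx": -1.7, "dz": 4.1, "dy": 0.3},
    {"dx": -1.7, "dz": 4.1, "dy": 0.3},
    {"dx": -1.7, "dz": 4.1, "dy": 0.3},
    {"dx": -1.7, "dz": 4.1, "dy": 0.3},
    {"dx": -0.85, "dz": 2.05},
    {"ry": 0.08},
    {"ry": 0.12},
    {"ry": 0.1},
    {"ry": 0.05},
    {},
    {},
  ],
)

```text
schema error: expected keys rx, ry, rz, dx, dy, dz, fingers
```

```bash
cat > w.py <<'E'
import sys
from h import *
from rig import monitor,viewer
def wshot(name):
    s=monitor.read_state(); v=viewer.snapshot("wrist"); cv2.imwrite(f"pics/{name}.png",np.clip(v["img"][:,:,::-1]*1.5,0,255).astype(np.uint8))
    np.savez(f"pics/{name}.npz",pos=s["ee_pos"],quat=s["tool_rot"],**v); return s,v
if __name__=="__main__":
    s,v=wshot(sys.argv[1]); print(s["time_s"],s["ee_pos"],zang(s)[0],s["ft_force"],s["finger_gap"],s["qpos"].round(2))
E
python3 w.py w1
```

```text
0.15 [ 0.27384974 -0.56140464  0.23050639] 26.00278214468961 [-0.66373141  0.38515668 -0.6103834 ] 0.08537921570537738 [ 1.05  0.38  0.02  1.37 -0.01  1.39 -0.05]
```

View pics/w1.png

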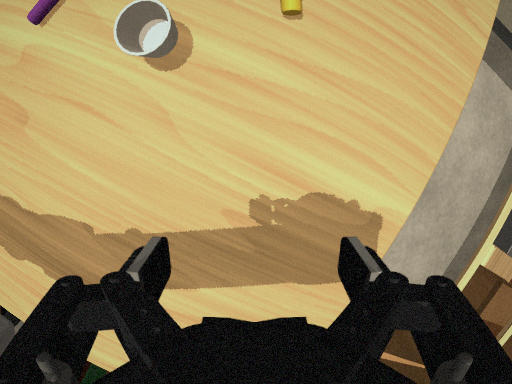

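The call was refused because every row needs all seven keys. The view is unchanged: start pose, with the cup at (145,28). I resend with full rows.

Request:
move_arm(
  targets=[
    {"rx": 0, "ry": 0, "rz": 0, "dx": -0.85, "dy": 0, "dz": 2.05, "fingers": 5.0},
    {"rx": 0, "ry": 0, "rz": 0, "dx": -1.7, "dy": 0.3, "dz": 4.1, "fingers": 5.0},
    {"rx": 0, "ry": 0, "rz": 0, "dx": -1.7, "dy": 0.3, "dz": 4.1, "fingers": 5.0},
    {"rx": 0, "ry": 0, "rz": 0, "dx": -1.7, "dy": 0.3, "dz": 4.1, "fingers": 5.0},
    {"rx": 0, "ry": 0, "rz": 0, "dx": -1.7, "dy": 0.3, "dz": 4.1, "fingers": 5.0},
    {"rx": 0, "ry": 0, "rz": 0, "dx": -1.7, "dy": 0.3, "dz": 4.1, "fingers": 5.0},
    {"rx": 0, "ry": 0, "rz": 0, "dx": -1.7, "dy": 0.3, "dz": 4.1, "fingers": 5.0},
    {"rx": 0, "ry": 0, "rz": 0, "dx": -1.7, "dy": 0.3, "dz": 4.1, "fingers": 5.0},
    {"rx": 0, "ry": 0, "rz": 0, "dx": -1.7, "dy": 0.3, "dz": 4.1, "fingers": 5.0},
    {"rx": 0, "ry": 0, "rz": 0, "dx": -1.7, "dy": 0.3, "dz": 4.1, "fingers": 5.0},
    {"rx": 0, "ry": 0, "rz": 0, "dx": -0.85, "dy": 0.3, "dz": 2.05, "fingers": 5.0},
    {"rx": 0, "ry": 0.08, "rz": 0, "dx": 0, "dy": 0, "dz": 0, "fingers": 5.0},
    {"rx": 0, "ry": 0.12, "rz": 0, "dx": 0, "dy": 0, "dz": 0, "fingers": 5.0},
    {"rx": 0, "ry": 0.1, "rz": 0, "dx": 0, "dy": 0, "dz": 0, "fingers": 5.0},
    {"rx": 0, "ry": 0.05, "rz": 0, "dx": 0, "dy": 0, "dz": 0, "fingers": 5.0},
    {"rx": 0, "ry": 0, "rz": 0, "dx": 0, "dy": 0, "dz": 0, "fingers": 5.0},
    {"rx": 0, "ry": 0, "rz": 0, "dx": 0, "dy": 0, "dz": 0, "fingers": 5.0},
  ],
)

```text
time_s: 1.9
ee_pos: [0.5679, -0.2292, 0.2012]
tool_rot: [0.526, -0.473, 0.473, -0.526]
ft_force: [-0.8, 0.7, 0.1]
finger_gap: 0.0499
```

```bash
python3 w.py w2
```

```text
1.9 [ 0.56789836 -0.22915437  0.20117372] 6.045573548157479 [-0.77752521  0.7018458   0.07372815] 0.04993322625930503 [ 0.44  0.38 -0.15  1.45  0.06  1.32 -1.17]
```

View pics/w2.png

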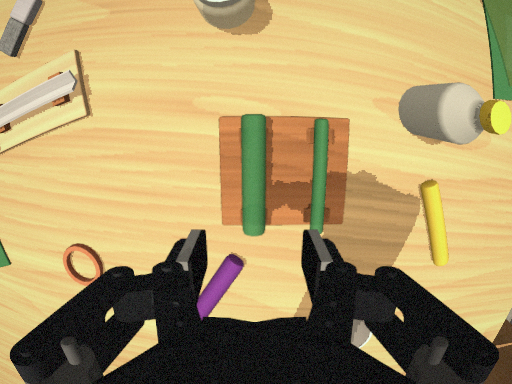

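The wrist view shows the thick rod from (254,115) to (254,235), centred between the fingers, and the thin rod at column 320.

```bash
python3 - <<'E'
from h import *
d=np.load("pics/w2.npz"); im=d["img"][:,:,::-1].copy(); hsv=cv2.cvtColor(im,cv2.COLOR_BGR2HSV); m=cv2.inRange(hsv,(45,90,20),(90,255,255)); m[:100]=0;m[245:]=0
k,l,st,ce=cv2.connectedComponentsWithStats(m)
for i in range(1,k):
    if st[i,4]<300: continue
    p=np.argwhere(l==i)[:,::-1]; print(st[i])
    P=np.array([wplane(d,q,.044,d["pos"],d["quat"])[:2] for q in p]); 
    (c,sz,a)=cv2.minAreaRect((P*1000).astype(np.float32)); print(c,sz,a)
    c=P.mean(0); w,V=np.linalg.eigh(np.cov((P-c).T)); dd=V[:,1]; print(c,np.degrees(np.arctan2(dd[1],dd[0])))
E
```

```text
[ 242  114   24  122 2733]
(566.4837646484375, -227.35487365722656) (130.38478088378906, 23.728641510009766) 5.826116561889648
[ 0.56981746 -0.22697582] -173.8891038053709
[ 310  119   18  115 1466]
(572.739013671875, -296.3860778808594) (125.16112518310547, 14.647829055786133) 6.22690486907959
[ 0.57711714 -0.2958903 ] -173.599475623603
```

Request:
move_arm(
  targets=[
    {"rx": 0, "ry": 0, "rz": 0, "dx": -0.07, "dy": 2, "dz": 0, "fingers": 5.0},
    {"rx": 0, "ry": 0, "rz": 0, "dx": 0, "dy": 4, "dz": 0, "fingers": 5.0},
    {"rx": 0, "ry": 0, "rz": 0, "dx": 0, "dy": 3, "dz": 0, "fingers": 5.0},
    {"rx": 0, "ry": 0, "rz": 0, "dx": 0, "dy": 2, "dz": 0, "fingers": 5.0},
    {"rx": 0, "ry": 0, "rz": 0, "dx": 0, "dy": 1, "dz": 0, "fingers": 5.0},
    {"rx": 0, "ry": 0, "rz": 0, "dx": 0, "dy": 0, "dz": 0, "fingers": 5.0},
  ],
)

```text
time_s: 2.55
ee_pos: [0.5671, -0.2282, 0.08]
tool_rot: [0.526, -0.474, 0.472, -0.525]
ft_force: [0.0, -0.1, -1.3]
finger_gap: 0.0499
```

```bash
python3 w.py w3; python3 - <<'E'
from h import *
d=np.load("pics/w3.npz"); im=d["img"][:,:,::-1]; cv2.imwrite("pics/w3c.png",cv2.resize(np.clip(im[90:330,150:360]*2.0,0,255).astype(np.uint8),None,fx=2.5,fy=2.5))
E
```

```text
2.55 [ 0.5671077  -0.22818544  0.07998179] 5.983695013837627 [ 0.02095417 -0.05917934 -1.27518533] 0.04992487023035755 [ 0.44  0.47 -0.14  1.59  0.07  1.08 -1.19]
```

View pics/w3c.png

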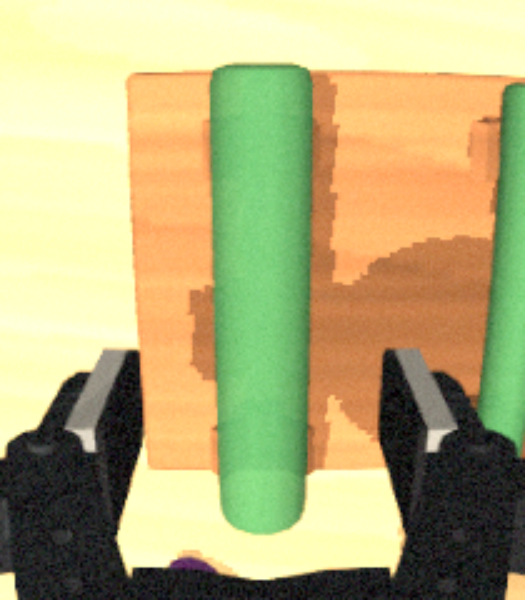

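The crop shows the rod mid-line at about column 262 and the finger mid-line at about 260, so it is centred within 0.5 mm. I descend, with the tips ending 6 mm below the rod's axis, and close.

Request:
move_arm(
  targets=[
    {"rx": 0, "ry": 0, "rz": 0, "dx": 0, "dy": 2, "dz": 0, "fingers": 5.0},
    {"rx": 0, "ry": 0, "rz": 0, "dx": 0, "dy": 1.8, "dz": 0, "fingers": 5.0},
    {"rx": 0, "ry": 0, "rz": 0, "dx": 0, "dy": 1.0, "dz": 0, "fingers": 5.0},
    {"rx": 0, "ry": 0, "rz": 0, "dx": 0, "dy": 0, "dz": 0, "fingers": 5.0},
    {"rx": 0, "ry": 0, "rz": 0, "dx": 0, "dy": 0, "dz": 0, "fingers": 5.0},
  ],
  squeeze=30,
)

```text
time_s: 3.1
ee_pos: [0.5687, -0.2287, 0.0345]
tool_rot: [-0.525, 0.473, -0.474, 0.526]
ft_force: [1.8, -0.3, -0.0]
finger_gap: 0.0499
```

Request:
move_arm(
  targets=[
    {"rx": 0, "ry": 0, "rz": 0, "dx": 0, "dy": 0, "dz": 0, "fingers": 2.0},
    {"rx": 0, "ry": 0, "rz": 0, "dx": 0, "dy": 0, "dz": 0, "fingers": 2.0},
    {"rx": 0, "ry": 0, "rz": 0, "dx": 0, "dy": 0, "dz": 0, "fingers": 2.0},
    {"rx": 0, "ry": 0, "rz": 0, "dx": 0, "dy": 0, "dz": 0, "fingers": 2.0},
    {"rx": 0, "ry": 0, "rz": 0, "dx": 0, "dy": 0, "dz": 0, "fingers": 2.0},
    {"rx": 0, "ry": 0, "rz": 0, "dx": 0, "dy": 0, "dz": 0, "fingers": 2.0},
  ],
  squeeze=30,
)

```text
time_s: 3.7
ee_pos: [0.5687, -0.2283, 0.0346]
tool_rot: [-0.525, 0.473, -0.474, 0.526]
ft_force: [-1.2, 2.1, 6.3]
finger_gap: 0.0248
```

The gap of 24.8 mm (under 26) and 6 N upward suggest the tips grip above the rod's widest line. I'll look.

```bash
python3 w.py w4; python3 - <<'E'
from h import *
d=np.load("pics/w4.npz"); im=d["img"][:,:,::-1]; cv2.imwrite("pics/w4c.png",cv2.resize(np.clip(im[90:330,150:360]*2.0,0,255).astype(np.uint8),None,fx=2.5,fy=2.5))
E
```

```text
3.7 [ 0.5686717  -0.22831014  0.03464245] 5.969279318846947 [-1.19204145  2.12731875  6.25431898] 0.024822567451921306 [ 0.44  0.52 -0.14  1.63  0.08  0.99 -1.2 ]
```

View pics/w4c.png

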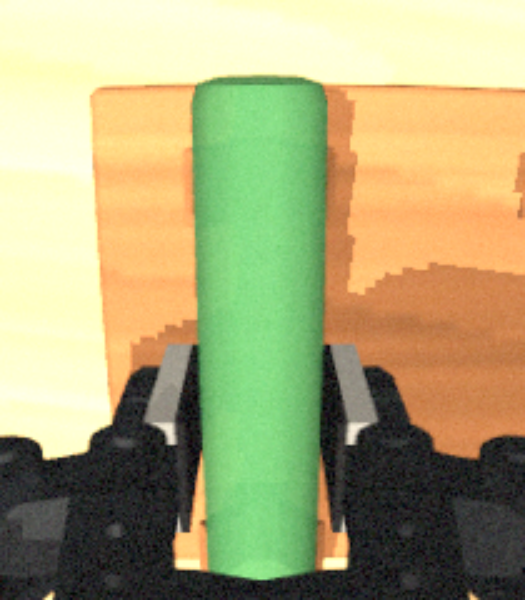

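```bash
python3 - <<'E'
from h import *
d=np.load("pics/w4.npz")
for uvs,x in(([(200,345),(321,345)],12.4),([(192,345),(334,345)],12.4),([(139,350),(381,350)],25)):
  for sgn,(u,w) in zip((-1,1),uvs):
    o,r=wray(d,(150+u/2.5,90+w/2.5),np.zeros(3),[0,0,0,1]); o=o*1000
    for t in ((11-o[2])/r[2],(sgn*x-o[0])/r[0]): print(sgn*x,np.round(o+t*r,1))
E
```

```text
-12.4 [-13.1  -7.3  11. ]
-12.4 [-12.4 -15.7  14.6]
12.4 [10.9 -7.3 11. ]
12.4 [12.4  9.8  3.8]
-12.4 [-14.7  -7.3  11. ]
-12.4 [-12.4 -30.8  20.9]
12.4 [13.5 -7.3 11. ]
12.4 [ 12.4 -17.3  15.2]
-25 [-25.  -10.1  11. ]
-25 [-25.  -10.   10.9]
25 [ 22.5 -10.1  11. ]
25 [25.   3.8  5. ]
```

The gap of 24.8 mm corresponds to tips about 4 mm above the axis. The image geometry agrees, putting the tips about 7 mm behind the TCP. I re-open, go 6.5 mm lower and close again.

Request:
move_arm(
  targets=[
    {"rx": 0, "ry": 0, "rz": 0, "dx": 0, "dy": 0, "dz": 0, "fingers": 4.5},
    {"rx": 0, "ry": 0, "rz": 0, "dx": 0, "dy": 0, "dz": 0, "fingers": 4.5},
    {"rx": 0, "ry": 0, "rz": 0, "dx": 0, "dy": 0.3, "dz": -0.15, "fingers": 4.5},
    {"rx": 0, "ry": 0, "rz": 0, "dx": 0, "dy": 0.35, "dz": 0, "fingers": 4.5},
    {"rx": 0, "ry": 0, "rz": 0, "dx": 0, "dy": 0, "dz": 0, "fingers": 4.5},
    {"rx": 0, "ry": 0, "rz": 0, "dx": 0, "dy": 0, "dz": 0, "fingers": 4.5},
  ],
)

```text
time_s: 4.35
ee_pos: [0.5662, -0.2285, 0.0265]
tool_rot: [0.525, -0.474, 0.473, -0.525]
ft_force: [0.3, -0.2, 0.2]
finger_gap: 0.0452
```

Request:
move_arm(
  targets=[
    {"rx": 0, "ry": 0, "rz": 0, "dx": 0, "dy": 0, "dz": 0, "fingers": 2.0},
    {"rx": 0, "ry": 0, "rz": 0, "dx": 0, "dy": 0, "dz": 0, "fingers": 2.0},
    {"rx": 0, "ry": 0, "rz": 0, "dx": 0, "dy": 0, "dz": 0, "fingers": 2.0},
    {"rx": 0, "ry": 0, "rz": 0, "dx": 0, "dy": 0, "dz": 0, "fingers": 2.0},
    {"rx": 0, "ry": 0, "rz": 0, "dx": 0, "dy": 0, "dz": 0, "fingers": 2.0},
    {"rx": 0, "ry": 0, "rz": 0, "dx": 0, "dy": 0, "dz": 0, "fingers": 2.0},
  ],
  squeeze=30,
)

```text
time_s: 4.95
ee_pos: [0.5665, -0.2286, 0.027]
tool_rot: [-0.525, 0.473, -0.473, 0.525]
ft_force: [-0.7, 1.0, 2.1]
finger_gap: 0.0249
```

The gap is the same 24.9 mm lower down, so it is just pad compliance or reading offset, and the first grip did span the axis. The lower grip would hit the profile edges in the groove, so I regrip about 6 mm higher.

Request:
move_arm(
  targets=[
    {"rx": 0, "ry": 0, "rz": 0, "dx": 0, "dy": 0, "dz": 0, "fingers": 4.5},
    {"rx": 0, "ry": 0, "rz": 0, "dx": 0, "dy": 0, "dz": 0, "fingers": 4.5},
    {"rx": 0, "ry": 0, "rz": 0, "dx": 0, "dy": -0.3, "dz": 0, "fingers": 4.5},
    {"rx": 0, "ry": 0, "rz": 0, "dx": 0, "dy": -0.3, "dz": 0, "fingers": 4.5},
    {"rx": 0, "ry": 0, "rz": 0, "dx": 0, "dy": 0, "dz": 0, "fingers": 4.5},
    {"rx": 0, "ry": 0, "rz": 0, "dx": 0, "dy": 0, "dz": 0, "fingers": 4.5},
  ],
)

```text
time_s: 5.55
ee_pos: [0.5666, -0.2287, 0.033]
tool_rot: [-0.525, 0.473, -0.474, 0.525]
ft_force: [0.1, 0.4, -0.4]
finger_gap: 0.0451
```

Request:
move_arm(
  targets=[
    {"rx": 0, "ry": 0, "rz": 0, "dx": 0, "dy": 0, "dz": 0, "fingers": 2.0},
    {"rx": 0, "ry": 0, "rz": 0, "dx": 0, "dy": 0, "dz": 0, "fingers": 2.0},
    {"rx": 0, "ry": 0, "rz": 0, "dx": 0, "dy": 0, "dz": 0, "fingers": 2.0},
    {"rx": 0, "ry": 0, "rz": 0, "dx": 0, "dy": 0, "dz": 0, "fingers": 2.0},
    {"rx": 0, "ry": 0, "rz": 0, "dx": 0, "dy": 0, "dz": 0, "fingers": 2.0},
  ],
  squeeze=40,
)

```text
time_s: 6.05
ee_pos: [0.5664, -0.2286, 0.0329]
tool_rot: [-0.525, 0.473, -0.473, 0.525]
ft_force: [-1.8, 0.8, 2.8]
finger_gap: 0.0245
```

Grip held at TCP z = 0.033. The gap varies with the squeeze, so it is compliance. I test-lift 5 mm.

Request:
move_arm(
  targets=[
    {"rx": 0, "ry": 0, "rz": 0, "dx": 0, "dy": -0.2, "dz": 0, "fingers": 2.0},
    {"rx": 0, "ry": 0, "rz": 0, "dx": 0, "dy": -0.3, "dz": 0, "fingers": 2.0},
    {"rx": 0, "ry": 0, "rz": 0, "dx": 0, "dy": 0, "dz": 0, "fingers": 2.0},
    {"rx": 0, "ry": 0, "rz": 0, "dx": 0, "dy": 0, "dz": 0, "fingers": 2.0},
  ],
)

```text
time_s: 6.45
ee_pos: [0.5664, -0.2286, 0.0377]
tool_rot: [-0.525, 0.473, -0.473, 0.525]
ft_force: [-0.5, -0.1, -2.5]
finger_gap: 0.0246
```

```bash
python3 w.py w5; python3 - <<'E'
from h import *
d=np.load("pics/w5.npz"); im=d["img"][:,:,::-1]; cv2.imwrite("pics/w5c.png",cv2.resize(np.clip(im[90:330,150:360]*2.0,0,255).astype(np.uint8),None,fx=2.5,fy=2.5))
E
```

```text
6.45 [ 0.56637493 -0.22864359  0.03773744] 5.948125799650588 [-0.52754956 -0.05657909 -2.45326908] 0.024578644096880483 [ 0.44  0.52 -0.14  1.63  0.08  1.   -1.2 ]
```

View pics/w5c.png

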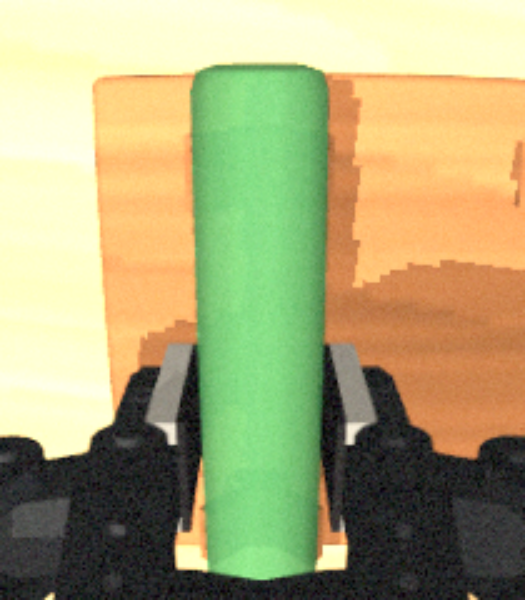

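Lifted: −2.5 N, gap unchanged, rod level between the pads. I raise it, carry it over and turn to the jig.

Request:
move_arm(
  targets=[
    {"rx": 0, "ry": 0, "rz": 0, "dx": 0, "dy": -1.5, "dz": 0, "fingers": 2.0},
    {"rx": 0, "ry": 0, "rz": 0, "dx": 0, "dy": -3, "dz": 0, "fingers": 2.0},
    {"rx": 0, "ry": 0, "rz": 0, "dx": 0, "dy": -4, "dz": 0, "fingers": 2.0},
    {"rx": 0, "ry": 0, "rz": 0, "dx": 0, "dy": -3, "dz": 0, "fingers": 2.0},
    {"rx": 0, "ry": 0, "rz": 0, "dx": -1, "dy": -1.5, "dz": 0.3, "fingers": 2.0},
    {"rx": 0, "ry": 0, "rz": 0, "dx": -2, "dy": 0, "dz": 0.7, "fingers": 2.0},
    {"rx": 0, "ry": 0, "rz": 0, "dx": -3, "dy": 0, "dz": 1.1, "fingers": 2.0},
    {"rx": 0, "ry": 0, "rz": 0, "dx": -4, "dy": 0, "dz": 1.5, "fingers": 2.0},
    {"rx": 0, "ry": 0, "rz": 0, "dx": -4, "dy": 0, "dz": 1.5, "fingers": 2.0},
    {"rx": 0, "ry": 0, "rz": 0, "dx": -4, "dy": 0, "dz": 1.5, "fingers": 2.0},
    {"rx": 0, "ry": 0, "rz": 0, "dx": -4, "dy": 0, "dz": 1.4, "fingers": 2.0},
    {"rx": 0, "ry": 0, "rz": 0, "dx": -4, "dy": 0, "dz": 1.3, "fingers": 2.0},
    {"rx": 0, "ry": 0, "rz": 0, "dx": -2, "dy": 0, "dz": 0.7, "fingers": 2.0},
    {"rx": 0, "ry": 0, "rz": 0, "dx": -0.9, "dy": 0, "dz": 0.3, "fingers": 2.0},
    {"rx": 0, "ry": 0, "rz": 0, "dx": 0, "dy": 0, "dz": 0, "fingers": 2.0},
  ],
)

```text
time_s: 8.0
ee_pos: [0.6384, 0.0714, 0.1673]
tool_rot: [0.526, -0.473, 0.472, -0.526]
ft_force: [-0.1, 0.7, -1.5]
finger_gap: 0.0242
```

Request:
move_arm(
  targets=[
    {"rx": 0, "ry": -0.08, "rz": 0, "dx": 0, "dy": 0, "dz": 0, "fingers": 2.0},
    {"rx": 0, "ry": -0.14, "rz": 0, "dx": 0, "dy": 0, "dz": 0, "fingers": 2.0},
    {"rx": 0, "ry": -0.14, "rz": 0, "dx": 0, "dy": 0, "dz": 0, "fingers": 2.0},
    {"rx": 0, "ry": -0.14, "rz": 0, "dx": 0, "dy": 0, "dz": 0, "fingers": 2.0},
    {"rx": 0, "ry": -0.14, "rz": 0, "dx": 0, "dy": 0, "dz": 0, "fingers": 2.0},
    {"rx": 0, "ry": -0.14, "rz": 0, "dx": 0, "dy": 0, "dz": 0, "fingers": 2.0},
    {"rx": 0, "ry": -0.14, "rz": 0, "dx": 0, "dy": 0, "dz": 0, "fingers": 2.0},
    {"rx": 0, "ry": -0.14, "rz": 0, "dx": 0, "dy": 0, "dz": 0, "fingers": 2.0},
    {"rx": 0, "ry": -0.14, "rz": 0, "dx": 0, "dy": 0, "dz": 0, "fingers": 2.0},
    {"rx": 0, "ry": -0.14, "rz": 0, "dx": 0, "dy": 0, "dz": 0, "fingers": 2.0},
    {"rx": 0, "ry": -0.14, "rz": 0, "dx": 0, "dy": 0, "dz": 0, "fingers": 2.0},
    {"rx": 0, "ry": -0.14, "rz": 0, "dx": 0, "dy": 0, "dz": 0, "fingers": 2.0},
    {"rx": 0, "ry": -0.1, "rz": 0, "dx": 0, "dy": 0, "dz": 0, "fingers": 2.0},
    {"rx": 0, "ry": -0.06, "rz": 0, "dx": 0, "dy": 0, "dz": 0, "fingers": 2.0},
    {"rx": 0, "ry": 0, "rz": 0, "dx": 0, "dy": 0, "dz": 0, "fingers": 2.0},
    {"rx": 0, "ry": 0, "rz": 0, "dx": 0, "dy": 0, "dz": 0, "fingers": 2.0},
  ],
)

```text
time_s: 9.6
ee_pos: [0.6389, 0.0674, 0.1677]
tool_rot: [0.699, 0.109, -0.109, -0.698]
ft_force: [-0.6, 0.6, -1.9]
finger_gap: 0.0245
```

```bash
python3 w.py w6
```

```text
9.6 [0.63885092 0.06743668 0.167704  ] 107.68412610449097 [-0.55129628  0.59275794 -1.891451  ] 0.024460971190875425 [ 0.24  0.52 -0.58  1.39  0.29  1.32 -0.04]
```

View pics/w6.png

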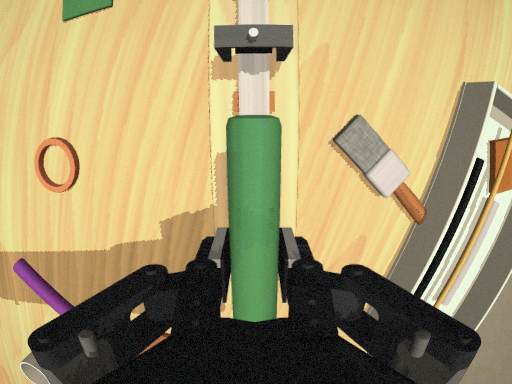

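The view shows the portal at (254,42), the groove profile running up at columns 240–270, the foot at 210–298, and the held rod over it.

```bash
python3 - <<'E'
from h import *
d=np.load("pics/w6.npz"); im=d["img"][:,:,::-1]; cv2.imwrite("pics/w6c.png",cv2.resize(np.clip(im[0:150,190:320]*1.7,0,255).astype(np.uint8),None,fx=4,fy=4,interpolation=cv2.INTER_CUBIC))
E
```

```text
(no output)
```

View pics/w6c.png

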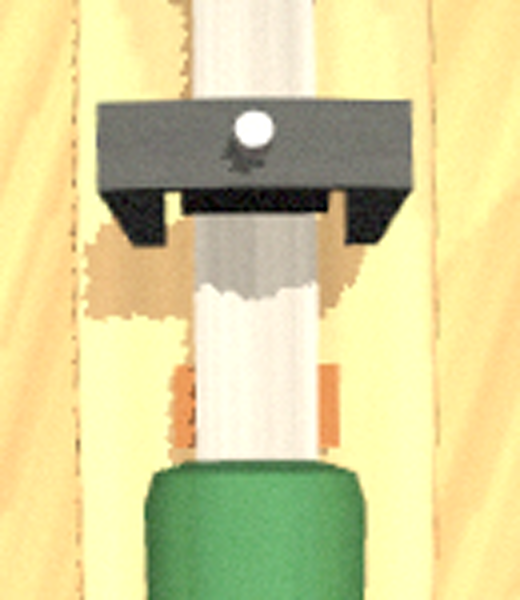

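```bash
python3 - <<'E'
from h import *
d=np.load("pics/w6.npz")
f=lambda u,w,z: wplane(d,(190+u/4,w/4),z,d["pos"],d["quat"])[:2]
def line(n,a,b):
    v=b-a; print(n,a.round(4),b.round(4),np.degrees(np.arctan2(v[1],v[0])).round(2))
pl=[f(194,20,.033),f(313,20,.033),f(196,440,.033),f(317,440,.033)]
print("w",np.linalg.norm(pl[0]-pl[1]),np.linalg.norm(pl[2]-pl[3]))
line("prof mid",(pl[2]+pl[3])/2,(pl[0]+pl[1])/2); line("L",pl[2],pl[0]); line("R",pl[3],pl[1])
ft=[f(78,20,.012),f(429,20,.012),f(78,500,.012),f(436,500,.012)]
print("w",np.linalg.norm(ft[0]-ft[1]),np.linalg.norm(ft[2]-ft[3])); line("foot mid",(ft[2]+ft[3])/2,(ft[0]+ft[1])/2)
po=[f(98,103,.083),f(410,100,.083),f(98,190,.083),f(412,190,.083)]
print("portal w",np.linalg.norm(po[0]-po[1]),np.linalg.norm(po[2]-po[0])); c=sum(po)/4; print("portal c",c)
v=po[0]-po[1];print("portal ang-90",np.degrees(np.arctan2(v[1],v[0]))-90)
for a in(108.0,108.4):
  u=np.array([np.cos(np.radians(a)),np.sin(np.radians(a))]); n=np.array([-u[1],u[0]])
  print(a,"origin",c-.03*u, "rod in hand lateral vs profile, portal, foot:",[((x-d["pos"][:2])@n).round(4) for x in((pl[2]+pl[3])/2,(pl[0]+pl[1])/2,c,(ft[0]+ft[1])/2,(ft[2]+ft[3])/2)], "tcp jig x",(d["pos"][:2]-c)@u+.03)
# held rod axis direction in image
hsv=cv2.cvtColor(d["img"][:,:,::-1].copy(),cv2.COLOR_BGR2HSV);m=cv2.inRange(hsv,(45,90,20),(90,255,255))
for r in(135,160,190,215):
    c=np.where(m[r,200:310])[0]+200; a,b=[wplane(d,(q,r),d["pos"][2]+.005,d["pos"],d["quat"])[:2] for q in(c.min(),c.max()+1)]; print(r,c.min(),c.max(),((a+b)/2).round(4),np.linalg.norm(a-b).round(4), ((a+b)/2-d["pos"][:2])@n)
E
```

```text
w 0.027750865215238348 0.027956881181279095
prof mid [0.6175 0.1339] [0.5857 0.2313] 108.06
L [0.6042 0.1296] [0.5725 0.2271] 108.0
R [0.6308 0.1381] [0.599  0.2355] 108.12
w 0.0886140910093398 0.09003960680635456
foot mid [0.6221 0.1199] [0.583  0.2399] 108.08
portal w 0.059450917166007686 0.017850243937439635
portal c [0.59943612 0.18935826]
portal ang-90 -251.7638512184296
108.0 origin [0.60870663 0.16082656] rod in hand lateral vs profile, portal, foot: [np.float64(-0.0002), np.float64(-0.0001), np.float64(-0.0002), np.float64(-0.0001), np.float64(-0.0003)] tcp jig x -0.09813415133295628
108.4 origin [0.60890559 0.16089198] rod in hand lateral vs profile, portal, foot: [np.float64(-0.0007), np.float64(-0.0013), np.float64(-0.0011), np.float64(-0.0014), np.float64(-0.0007)] tcp jig x -0.09812970136782947
135 228 280 [0.6211 0.123 ] 0.0247 -0.0007281675286243878
160 227 280 [0.6245 0.1116] 0.0255 -0.0003434958360259096
190 229 279 [0.6292 0.0977] 0.0247 -0.00039964881787162335
215 229 278 [0.6329 0.0853] 0.0248 7.233073514461703e-06
```

All sizes match the description (profile 27.9 mm, foot 89–90 mm, portal 59.5 × 17.9 mm). The jig angle is 108.07°, the lateral offset is 0.2 mm and the TCP is at jig x = −98 mm. I trim the angle, advance 1.5 cm and descend to just above.

Request:
move_arm(
  targets=[
    {"rx": 0, "ry": -0.006, "rz": 0, "dx": 0.0, "dy": 1, "dz": 0.5, "fingers": 2.0},
    {"rx": 0, "ry": 0, "rz": 0, "dx": 0, "dy": 2, "dz": 0.5, "fingers": 2.0},
    {"rx": 0, "ry": 0, "rz": 0, "dx": 0, "dy": 3, "dz": 0.5, "fingers": 2.0},
    {"rx": 0, "ry": 0, "rz": 0, "dx": 0, "dy": 3, "dz": 0, "fingers": 2.0},
    {"rx": 0, "ry": 0, "rz": 0, "dx": 0, "dy": 2, "dz": 0, "fingers": 2.0},
    {"rx": 0, "ry": 0, "rz": 0, "dx": 0, "dy": 1, "dz": 0, "fingers": 2.0},
    {"rx": 0, "ry": 0, "rz": 0, "dx": 0, "dy": 0, "dz": 0, "fingers": 2.0},
    {"rx": 0, "ry": 0, "rz": 0, "dx": 0, "dy": 0, "dz": 0, "fingers": 2.0},
    {"rx": 0, "ry": 0, "rz": 0, "dx": 0, "dy": 0, "dz": 0, "fingers": 2.0},
  ],
)

```text
time_s: 10.55
ee_pos: [0.6352, 0.0841, 0.0494]
tool_rot: [-0.698, -0.113, 0.111, 0.698]
ft_force: [0.3, 0.6, -1.2]
finger_gap: 0.0243
```

```bash
python3 w.py w7; python3 - <<'E'
from h import *
d=np.load("pics/w7.npz")
u=np.array([np.cos(np.radians(108.07)),np.sin(np.radians(108.07))]); n=np.array([-u[1],u[0]]); o=np.array([.6087,.1608]); p=d["pos"][:2]-o; print("jig x,y",p@u,p@n)
E
```

```text
10.55 [0.63523326 0.0841296  0.04939348] 108.27545373012177 [ 0.2515133   0.6201403  -1.21797577] 0.02429093218776331 [ 0.21  0.62 -0.55  1.52  0.35  1.1  -0.11]
jig x,y -0.08111893853920422 -0.0014430643293480345
```

View pics/w7.png

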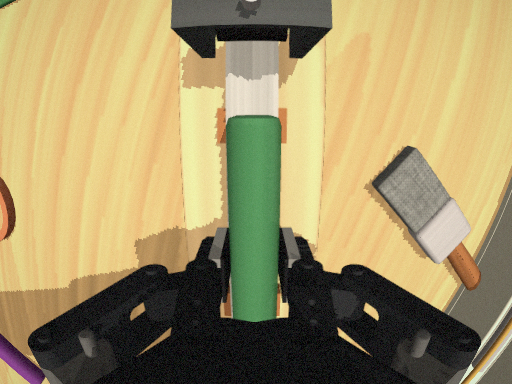

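The rod's mid-line is at column 254 and the groove's at 252, so it sits about 1 mm right (the pose says 1.4 mm). I correct and go lower.

Request:
move_arm(
  targets=[
    {"rx": 0, "ry": 0, "rz": 0, "dx": -0.12, "dy": 0.3, "dz": 0, "fingers": 2.0},
    {"rx": 0, "ry": 0, "rz": 0, "dx": 0, "dy": 0.4, "dz": 0, "fingers": 2.0},
    {"rx": 0, "ry": 0, "rz": 0, "dx": 0, "dy": 0.3, "dz": 0, "fingers": 2.0},
    {"rx": 0, "ry": 0, "rz": 0, "dx": 0, "dy": 0, "dz": 0, "fingers": 2.0},
    {"rx": 0, "ry": 0, "rz": 0, "dx": 0, "dy": 0, "dz": 0, "fingers": 2.0},
  ],
)

```text
time_s: 11.1
ee_pos: [0.633, 0.0834, 0.0376]
tool_rot: [-0.698, -0.112, 0.112, 0.698]
ft_force: [0.3, -0.1, -2.5]
finger_gap: 0.0244
```

```bash
cat >> h.py <<'E'
U=np.array([np.cos(np.radians(108.07)),np.sin(np.radians(108.07))]); N=np.array([-U[1],U[0]]); O=np.array([.6087,.1608])
def rep(s):
    p=s["ee_pos"][:2]-O;f=s["ft_force"]; print("t",s["time_s"],"jig x,y,z mm",np.round([1000*p@U,1000*p@N,1000*s["ee_pos"][2]],1),"f along,lat,z",np.round([f[:2]@U,f[:2]@N,f[2]],1),"gap",round(s["finger_gap"],4),"zang",zang(s)[0].round(2))
E
python3 -c "
from h import *
from rig import monitor
rep(monitor.read_state())"
```

```text
t 11.1 jig x,y,z mm [-81.1   0.9  37.6] f along,lat,z [-0.2 -0.3 -2.5] gap 0.0244 zang 108.28
```

Request:
move_arm(
  targets=[
    {"rx": 0, "ry": 0, "rz": 0, "dx": 0.04, "dy": 0.08, "dz": 0, "fingers": 2.0},
    {"rx": 0, "ry": 0, "rz": 0, "dx": 0, "dy": 0.08, "dz": 0, "fingers": 2.0},
    {"rx": 0, "ry": 0, "rz": 0, "dx": 0, "dy": 0, "dz": 0, "fingers": 2.0},
    {"rx": 0, "ry": 0, "rz": 0, "dx": 0, "dy": 0, "dz": 0, "fingers": 2.0},
  ],
)

```text
time_s: 11.5
ee_pos: [0.6335, 0.0835, 0.0363]
tool_rot: [-0.698, -0.112, 0.112, 0.698]
ft_force: [0.1, -0.8, -1.9]
finger_gap: 0.0241
```

```bash
python3 -c "
from h import *
from rig import monitor
rep(monitor.read_state())"
```

```text
t 11.5 jig x,y,z mm [-81.1   0.4  36.3] f along,lat,z [-0.8  0.2 -1.9] gap 0.0241 zang 108.28
```

Request:
move_arm(
  targets=[
    {"rx": 0, "ry": 0, "rz": 0, "dx": 0, "dy": 0.05, "dz": 0, "fingers": 2.0},
    {"rx": 0, "ry": 0, "rz": 0, "dx": 0, "dy": 0.05, "dz": 0, "fingers": 2.0},
    {"rx": 0, "ry": 0, "rz": 0, "dx": 0, "dy": 0, "dz": 0, "fingers": 2.0},
    {"rx": 0, "ry": 0, "rz": 0, "dx": 0, "dy": 0, "dz": 0, "fingers": 2.0},
  ],
)

```text
time_s: 11.9
ee_pos: [0.6337, 0.0836, 0.0354]
tool_rot: [-0.698, -0.112, 0.112, 0.698]
ft_force: [0.2, -0.1, -0.5]
finger_gap: 0.0244
```

```bash
python3 -c "
from h import *
from rig import monitor
rep(monitor.read_state())"
```

```text
t 11.9 jig x,y,z mm [-81.2   0.2  35.4] f along,lat,z [-0.1 -0.2 -0.5] gap 0.0244 zang 108.28
```

The weight is starting to come off at the expected height. I go 0.7 mm more.

Request:
move_arm(
  targets=[
    {"rx": 0, "ry": 0, "rz": 0, "dx": 0, "dy": 0.04, "dz": 0, "fingers": 2.0},
    {"rx": 0, "ry": 0, "rz": 0, "dx": 0, "dy": 0.03, "dz": 0, "fingers": 2.0},
    {"rx": 0, "ry": 0, "rz": 0, "dx": 0, "dy": 0, "dz": 0, "fingers": 2.0},
    {"rx": 0, "ry": 0, "rz": 0, "dx": 0, "dy": 0, "dz": 0, "fingers": 2.0},
  ],
)

```text
time_s: 12.3
ee_pos: [0.6339, 0.0837, 0.0351]
tool_rot: [-0.698, -0.113, 0.112, 0.698]
ft_force: [-0.3, 0.9, 4.4]
finger_gap: 0.0243
```

```bash
python3 -c "
from h import *
from rig import monitor
rep(monitor.read_state())"
```

```text
t 12.3 jig x,y,z mm [-81.1  -0.   35.1] f along,lat,z [1.  0.  4.4] gap 0.0243 zang 108.28
```

Seated with 4.4 N of contact at z = 35.1, as expected. I open and rise.

Request:
move_arm(
  targets=[
    {"rx": 0, "ry": 0, "rz": 0, "dx": 0, "dy": 0, "dz": 0, "fingers": 3.0},
    {"rx": 0, "ry": 0, "rz": 0, "dx": 0, "dy": 0, "dz": 0, "fingers": 4.5},
    {"rx": 0, "ry": 0, "rz": 0, "dx": 0, "dy": 0, "dz": 0, "fingers": 4.5},
    {"rx": 0, "ry": 0, "rz": 0, "dx": 0, "dy": -1, "dz": 0, "fingers": 4.5},
    {"rx": 0, "ry": 0, "rz": 0, "dx": 0, "dy": -3, "dz": 0, "fingers": 4.5},
    {"rx": 0, "ry": 0, "rz": 0, "dx": 0, "dy": -3, "dz": -1, "fingers": 4.5},
    {"rx": 0, "ry": 0, "rz": 0, "dx": 0, "dy": -2, "dz": -3, "fingers": 4.5},
    {"rx": 0, "ry": 0, "rz": 0, "dx": 0, "dy": 0, "dz": -4, "fingers": 2},
    {"rx": 0, "ry": 0, "rz": 0, "dx": 0, "dy": 0, "dz": -2, "fingers": 0},
    {"rx": 0, "ry": 0, "rz": 0, "dx": 0, "dy": 0, "dz": 0, "fingers": 0},
    {"rx": 0, "ry": 0, "rz": 0, "dx": 0, "dy": 0, "dz": 0, "fingers": 0},
    {"rx": 0, "ry": 0, "rz": 0, "dx": 0, "dy": 0, "dz": 0, "fingers": 0},
  ],
)

```text
time_s: 13.5
ee_pos: [0.6645, -0.0096, 0.1249]
tool_rot: [-0.698, -0.113, 0.113, 0.698]
ft_force: [-0.2, -0.0, 0.2]
finger_gap: 0.0001
```

```bash
python3 w.py w8;python3 -c "
from h import *
from rig import monitor
rep(monitor.read_state())"
```

```text
13.5 [ 0.66453963 -0.0095774   0.12485111] 108.3978024252149 [-0.20900783 -0.02846693  0.22610149] 5.084649897574037e-05 [ 0.33  0.6  -0.55  1.37  0.31  1.26  0.08]
t 13.55 jig x,y,z mm [-179.2   -0.3  124.8] f along,lat,z [ 1.1 -0.3 -0.3] gap 0.0005 zang 108.42
```

View pics/w8.png

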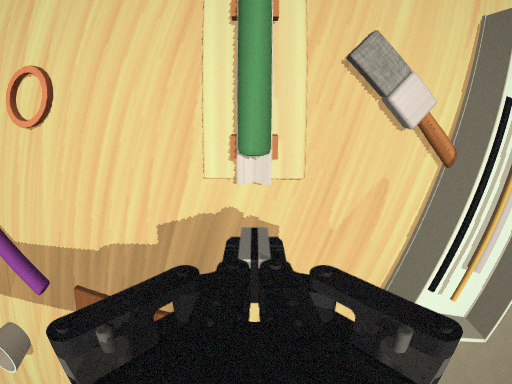

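The rod lies along the groove, with its rear end at (254,155) and the shut fingers at (254,250) behind it.

```bash
python3 -c "
from h import *
d=np.load('pics/w8.npz')
for r in(153,156,158):
  for z in (.04,.045):
    p=wplane(d,(254,r),z,d['pos'],d['quat'])[:2]-O; print(r,z,p@U*1000,p@N*1000)"
```

```text
153 0.04 -142.59326666116354 0.13053424429317226
153 0.045 -141.86716593664232 0.13829841997339343
156 0.04 -144.94891250762683 0.11758765762686937
156 0.045 -144.17122022539579 0.1256353795686015
158 0.04 -146.52342571414206 0.10893305914821413
158 0.045 -145.71124964519035 0.11717032750141133
```

Request:
move_arm(
  targets=[
    {"rx": 0, "ry": 0.005, "rz": 0, "dx": 0, "dy": 1, "dz": 0, "fingers": 0},
    {"rx": 0, "ry": 0, "rz": 0, "dx": 0, "dy": 2.5, "dz": 0, "fingers": 0},
    {"rx": 0, "ry": 0, "rz": 0, "dx": 0, "dy": 2.5, "dz": 0, "fingers": 0},
    {"rx": 0, "ry": 0, "rz": 0, "dx": 0, "dy": 1.5, "dz": 0, "fingers": 0},
    {"rx": 0, "ry": 0, "rz": 0, "dx": 0, "dy": 0.8, "dz": 0, "fingers": 0},
    {"rx": 0, "ry": 0, "rz": 0, "dx": 0, "dy": 0, "dz": 0, "fingers": 0},
    {"rx": 0, "ry": 0, "rz": 0, "dx": 0, "dy": 0, "dz": 0, "fingers": 0},
  ],
)

```text
time_s: 14.25
ee_pos: [0.6654, -0.0112, 0.0424]
tool_rot: [-0.698, -0.111, 0.11, 0.698]
ft_force: [0.6, -0.5, -0.2]
finger_gap: -0.0001
```

```bash
python3 -c "
from h import *
from rig import monitor
rep(monitor.read_state())"
```

```text
t 14.25 jig x,y,z mm [-181.1   -0.6   42.4] f along,lat,z [-0.7 -0.4 -0.2] gap -0.0001 zang 108.0
```

Request:
move_arm(
  targets=[
    {"rx": 0, "ry": 0, "rz": 0, "dx": 0, "dy": 0.3, "dz": 0.2, "fingers": 0},
    {"rx": 0, "ry": 0, "rz": 0, "dx": -0.04, "dy": 0.25, "dz": 0.4, "fingers": 0},
    {"rx": 0, "ry": 0, "rz": 0, "dx": 0, "dy": 0, "dz": 0.4, "fingers": 0},
    {"rx": 0, "ry": 0, "rz": 0, "dx": 0, "dy": 0, "dz": 0.4, "fingers": 0},
    {"rx": 0, "ry": 0, "rz": 0, "dx": 0, "dy": 0, "dz": 0.2, "fingers": 0},
    {"rx": 0, "ry": 0, "rz": 0, "dx": 0, "dy": 0, "dz": 0.2, "fingers": 0},
    {"rx": 0, "ry": 0, "rz": 0, "dx": 0, "dy": 0, "dz": 0, "fingers": 0},
  ],
)

```text
time_s: 14.95
ee_pos: [0.6588, 0.006, 0.0361]
tool_rot: [-0.698, -0.111, 0.111, 0.698]
ft_force: [0.3, 1.1, 0.2]
finger_gap: -0.0004
```

```bash
python3 w.py w9; python3 -c "
from h import *
from rig import monitor
rep(monitor.read_state())"
```

```text
14.95 [0.65884246 0.00598437 0.03612533] 108.01854232056922 [0.34726139 1.1357979  0.19079601] -0.00040487782022943656 [ 0.3   0.67 -0.53  1.47  0.36  1.1   0.02]
t 15.0 jig x,y,z mm [-163.1    0.4   36.1] f along,lat,z [-0.2 -0.1 -0.2] gap -0.0001 zang 108.0
```

View pics/w9.png

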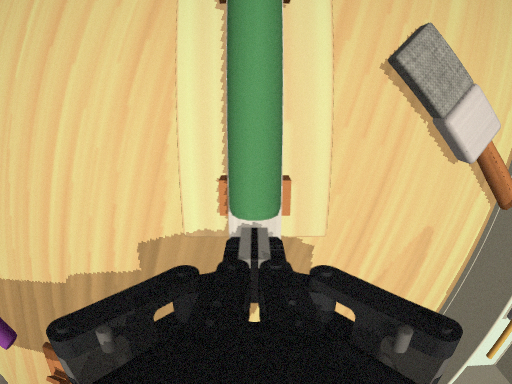

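```bash
python3 -c "
from h import *
t=np.load('pics/top0.npz');s=np.load('pics/scene0.npz')
for p in(onplane(t,(165+47/3.4,155+148/3.4),.082),onplane(s,(150+615/3,110+453/3),.082),onplane(t,(165+133/3.4,155+118/3.4),.083),onplane(t,(165+62/3.4,155+150/3.4),.066)):
  q=p[:2]-O; print(q@U*1000,q@N*1000)"
```

```text
113.54955976936498 1.6178402064624156
114.96279511048525 -0.13138030768698633
32.048130543364174 1.4929979586387623
103.81333960099266 4.697221729651192
```

Request:
move_arm(
  targets=[
    {"rx": 0, "ry": 0, "rz": 0, "dx": 0.02, "dy": 0, "dz": 0.2, "fingers": 0},
    {"rx": 0, "ry": 0, "rz": 0, "dx": 0.02, "dy": 0, "dz": 0.2, "fingers": 0},
    {"rx": 0, "ry": 0, "rz": 0, "dx": 0, "dy": 0, "dz": 0.2, "fingers": 0},
    {"rx": 0, "ry": 0, "rz": 0, "dx": 0, "dy": 0, "dz": 0.2, "fingers": 0},
    {"rx": 0, "ry": 0, "rz": 0, "dx": 0, "dy": 0, "dz": 0.2, "fingers": 0},
    {"rx": 0, "ry": 0, "rz": 0, "dx": 0, "dy": 0, "dz": 0.2, "fingers": 0},
  ],
)

```text
time_s: 15.6
ee_pos: [0.6556, 0.017, 0.036]
tool_rot: [0.699, 0.111, -0.11, -0.698]
ft_force: [1.1, -0.7, -0.2]
finger_gap: -0.0001
```

```bash
python3 -c "
from h import *
from rig import monitor
rep(monitor.read_state())"
```

```text
t 15.6 jig x,y,z mm [-151.3    0.    36. ] f along,lat,z [-1.  -0.8 -0.2] gap -0.0001 zang 107.98
```

The stop face is at about jig x = 102–103 mm, so the TCP at home should be near −39. I push on at 2 cm/s.

Request:
move_arm(
  targets=[
    {"rx": 0, "ry": 0, "rz": 0, "dx": 0, "dy": 0, "dz": 0.2, "fingers": 0},
    {"rx": 0, "ry": 0, "rz": 0, "dx": 0, "dy": 0, "dz": 0.2, "fingers": 0},
    {"rx": 0, "ry": 0, "rz": 0, "dx": 0, "dy": 0, "dz": 0.2, "fingers": 0},
    {"rx": 0, "ry": 0, "rz": 0, "dx": 0, "dy": 0, "dz": 0.2, "fingers": 0},
    {"rx": 0, "ry": 0, "rz": 0, "dx": 0, "dy": 0, "dz": 0.2, "fingers": 0},
    {"rx": 0, "ry": 0, "rz": 0, "dx": 0, "dy": 0, "dz": 0.2, "fingers": 0},
    {"rx": 0, "ry": 0, "rz": 0, "dx": 0, "dy": 0, "dz": 0.2, "fingers": 0},
    {"rx": 0, "ry": 0, "rz": 0, "dx": 0, "dy": 0, "dz": 0.2, "fingers": 0},
    {"rx": 0, "ry": 0, "rz": 0, "dx": 0, "dy": 0, "dz": 0.2, "fingers": 0},
    {"rx": 0, "ry": 0, "rz": 0, "dx": 0, "dy": 0, "dz": 0.2, "fingers": 0},
  ],
)

```text
time_s: 16.6
ee_pos: [0.6493, 0.0362, 0.036]
tool_rot: [-0.698, -0.111, 0.111, 0.698]
ft_force: [-0.4, -0.9, 0.2]
finger_gap: 0.0001
```

```bash
python3 w.py w10; python3 -c "
from h import *
from rig import monitor
rep(monitor.read_state())"
```

```text
16.6 [0.64932193 0.0362289  0.03601695] 107.99282983573119 [-0.43819996 -0.90078911  0.24662615] 0.00014415280950982255 [ 0.26  0.65 -0.53  1.5   0.36  1.09 -0.03]
t 16.65 jig x,y,z mm [-130.4   -0.    36. ] f along,lat,z [-0.2  0.6  0.6] gap -0.0004 zang 108.02
```

View pics/w10.png

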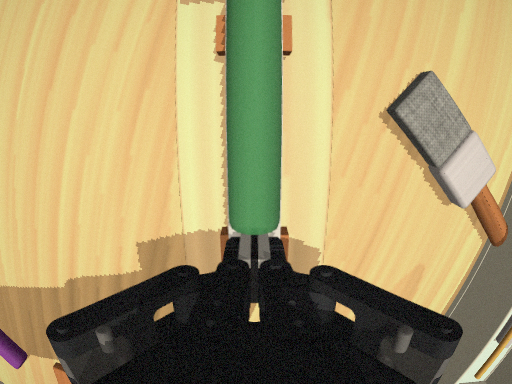

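The rod end is at (254,232), against the fingertips and moving with them; drag is under 1 N. I continue into the hold-down at 1.5 mm per row.

Request:
move_arm(
  targets=[
    {"rx": 0, "ry": 0, "rz": 0, "dx": 0, "dy": 0, "dz": 0.15, "fingers": 0},
    {"rx": 0, "ry": 0, "rz": 0, "dx": 0, "dy": 0, "dz": 0.15, "fingers": 0},
    {"rx": 0, "ry": 0, "rz": 0, "dx": 0, "dy": 0, "dz": 0.15, "fingers": 0},
    {"rx": 0, "ry": 0, "rz": 0, "dx": 0, "dy": 0, "dz": 0.15, "fingers": 0},
    {"rx": 0, "ry": 0, "rz": 0, "dx": 0, "dy": 0, "dz": 0.15, "fingers": 0},
    {"rx": 0, "ry": 0, "rz": 0, "dx": 0, "dy": 0, "dz": 0.15, "fingers": 0},
    {"rx": 0, "ry": 0, "rz": 0, "dx": 0, "dy": 0, "dz": 0.15, "fingers": 0},
  ],
)

```text
time_s: 17.35
ee_pos: [0.6461, 0.0462, 0.036]
tool_rot: [-0.698, -0.111, 0.111, 0.698]
ft_force: [-0.8, -1.8, -0.4]
finger_gap: -0.0003
```

```bash
python3 -c "
from h import *
from rig import monitor
rep(monitor.read_state())"
```

```text
t 17.35 jig x,y,z mm [-120.5   -0.    36. ] f along,lat,z [-1.4  1.3 -0.4] gap -0.0003 zang 107.99
```

Request:
move_arm(
  targets=[
    {"rx": 0, "ry": 0, "rz": 0, "dx": 0, "dy": 0, "dz": 0.15, "fingers": 0},
    {"rx": 0, "ry": 0, "rz": 0, "dx": 0, "dy": 0, "dz": 0.15, "fingers": 0},
    {"rx": 0, "ry": 0, "rz": 0, "dx": 0, "dy": 0, "dz": 0.15, "fingers": 0},
    {"rx": 0, "ry": 0, "rz": 0, "dx": 0, "dy": 0, "dz": 0.15, "fingers": 0},
    {"rx": 0, "ry": 0, "rz": 0, "dx": 0, "dy": 0, "dz": 0.15, "fingers": 0},
  ],
)

```text
time_s: 17.85
ee_pos: [0.6439, 0.0529, 0.036]
tool_rot: [0.699, 0.11, -0.11, -0.698]
ft_force: [0.2, -3.1, -0.2]
finger_gap: 0.0001
```

```bash
python3 -c "
from h import *
from rig import monitor
rep(monitor.read_state())"
```

```text
t 17.85 jig x,y,z mm [-113.5    0.    36. ] f along,lat,z [-3.1  0.7 -0.2] gap 0.0001 zang 107.96
```

Request:
move_arm(
  targets=[
    {"rx": 0, "ry": 0, "rz": 0, "dx": 0, "dy": 0, "dz": 0.15, "fingers": 0},
    {"rx": 0, "ry": 0, "rz": 0, "dx": 0, "dy": 0, "dz": 0.15, "fingers": 0},
    {"rx": 0, "ry": 0, "rz": 0, "dx": 0, "dy": 0, "dz": 0.15, "fingers": 0},
    {"rx": 0, "ry": 0, "rz": 0, "dx": 0, "dy": 0, "dz": 0.15, "fingers": 0},
    {"rx": 0, "ry": 0, "rz": 0, "dx": 0, "dy": 0, "dz": 0.15, "fingers": 0},
  ],
)

```text
time_s: 18.35
ee_pos: [0.6414, 0.0605, 0.036]
tool_rot: [-0.698, -0.111, 0.111, 0.698]
ft_force: [0.2, -3.4, -0.3]
finger_gap: 0.0002
```

```bash
python3 w.py w11; python3 -c "
from h import *
from rig import monitor
rep(monitor.read_state())"
```

```text
18.35 [0.64144376 0.06047192 0.03602798] 107.99296989759655 [ 0.18355607 -3.42593108 -0.32473515] 0.00019645165663758414 [ 0.23  0.64 -0.54  1.52  0.36  1.08 -0.07]
t 18.4 jig x,y,z mm [-105.1   -0.    36.1] f along,lat,z [-2.3  0.7  0.8] gap -0.0 zang 108.02
```

View pics/w11.png

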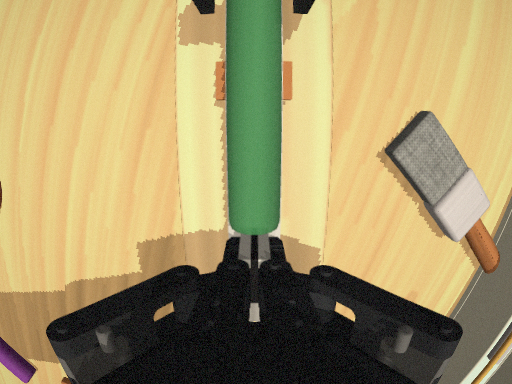

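The rod end is still against the fingertips at (254,232) and its front is under the portal; drag is about 3 N.

Request:
move_arm(
  targets=[
    {"rx": 0, "ry": 0, "rz": 0, "dx": 0, "dy": 0, "dz": 0.15, "fingers": 0},
    {"rx": 0, "ry": 0, "rz": 0, "dx": 0, "dy": 0, "dz": 0.15, "fingers": 0},
    {"rx": 0, "ry": 0, "rz": 0, "dx": 0, "dy": 0, "dz": 0.15, "fingers": 0},
    {"rx": 0, "ry": 0, "rz": 0, "dx": 0, "dy": 0, "dz": 0.15, "fingers": 0},
    {"rx": 0, "ry": 0, "rz": 0, "dx": 0, "dy": 0, "dz": 0.15, "fingers": 0},
    {"rx": 0, "ry": 0, "rz": 0, "dx": 0, "dy": 0, "dz": 0.15, "fingers": 0},
    {"rx": 0, "ry": 0, "rz": 0, "dx": 0, "dy": 0, "dz": 0.15, "fingers": 0},
    {"rx": 0, "ry": 0, "rz": 0, "dx": 0, "dy": 0, "dz": 0.15, "fingers": 0},
    {"rx": 0, "ry": 0, "rz": 0, "dx": 0, "dy": 0, "dz": 0.15, "fingers": 0},
    {"rx": 0, "ry": 0, "rz": 0, "dx": 0, "dy": 0, "dz": 0.15, "fingers": 0},
    {"rx": 0, "ry": 0, "rz": 0, "dx": 0, "dy": 0, "dz": 0.15, "fingers": 0},
    {"rx": 0, "ry": 0, "rz": 0, "dx": 0, "dy": 0, "dz": 0.15, "fingers": 0},
  ],
)

```text
time_s: 19.6
ee_pos: [0.6359, 0.0775, 0.036]
tool_rot: [-0.698, -0.111, 0.111, 0.698]
ft_force: [-1.2, -3.9, 1.6]
finger_gap: -0.0001
```

```bash
python3 -c "
from h import *
from rig import monitor
rep(monitor.read_state())"
```

```text
t 19.6 jig x,y,z mm [-87.6  -0.   36. ] f along,lat,z [-3.3  2.3  1.6] gap -0.0001 zang 107.99
```

Request:
move_arm(
  targets=[
    {"rx": 0, "ry": 0, "rz": 0, "dx": 0, "dy": 0, "dz": 0.15, "fingers": 0},
    {"rx": 0, "ry": 0, "rz": 0, "dx": 0, "dy": 0, "dz": 0.15, "fingers": 0},
    {"rx": 0, "ry": 0, "rz": 0, "dx": 0, "dy": 0, "dz": 0.15, "fingers": 0},
    {"rx": 0, "ry": 0, "rz": 0, "dx": 0, "dy": 0, "dz": 0.15, "fingers": 0},
    {"rx": 0, "ry": 0, "rz": 0, "dx": 0, "dy": 0, "dz": 0.15, "fingers": 0},
    {"rx": 0, "ry": 0, "rz": 0, "dx": 0, "dy": 0, "dz": 0.15, "fingers": 0},
    {"rx": 0, "ry": 0, "rz": 0, "dx": 0, "dy": 0, "dz": 0.15, "fingers": 0},
    {"rx": 0, "ry": 0, "rz": 0, "dx": 0, "dy": 0, "dz": 0.15, "fingers": 0},
    {"rx": 0, "ry": 0, "rz": 0, "dx": 0, "dy": 0, "dz": 0.15, "fingers": 0},
    {"rx": 0, "ry": 0, "rz": 0, "dx": 0, "dy": 0, "dz": 0.15, "fingers": 0},
  ],
)

```text
time_s: 20.6
ee_pos: [0.6312, 0.0918, 0.036]
tool_rot: [-0.698, -0.111, 0.111, 0.698]
ft_force: [-0.3, -4.2, 1.2]
finger_gap: 0.0004
```

```bash
python3 w.py w12; python3 -c "
from h import *
from rig import monitor
rep(monitor.read_state())"
```

```text
20.6 [0.63124308 0.09183412 0.03601245] 107.98977900623164 [-0.31759942 -4.15627659  1.21500809] 0.0004429091447287508 [ 0.19  0.63 -0.55  1.54  0.36  1.07 -0.13]
t 20.65 jig x,y,z mm [-72.2  -0.1  36.1] f along,lat,z [-3.4  1.5  1.4] gap 0.0003 zang 108.01
```

View pics/w12.png

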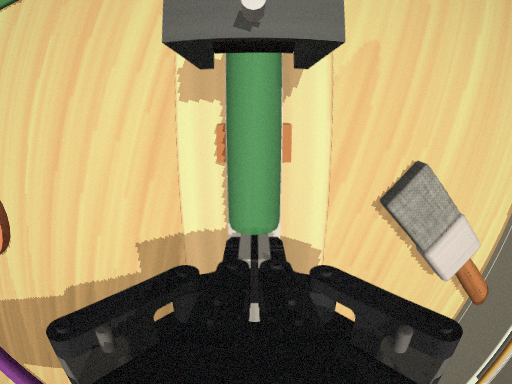

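Drag is steady at about 3.5 N, with no bump left. I advance to about 10 mm before the expected stop.

Request:
move_arm(
  targets=[
    {"rx": 0, "ry": 0, "rz": 0, "dx": 0, "dy": 0, "dz": 0.15, "fingers": 0},
    {"rx": 0, "ry": 0, "rz": 0, "dx": 0, "dy": 0, "dz": 0.15, "fingers": 0},
    {"rx": 0, "ry": 0, "rz": 0, "dx": 0, "dy": 0, "dz": 0.15, "fingers": 0},
    {"rx": 0, "ry": 0, "rz": 0, "dx": 0, "dy": 0, "dz": 0.15, "fingers": 0},
    {"rx": 0, "ry": 0, "rz": 0, "dx": 0, "dy": 0, "dz": 0.15, "fingers": 0},
    {"rx": 0, "ry": 0, "rz": 0, "dx": 0, "dy": 0, "dz": 0.15, "fingers": 0},
    {"rx": 0, "ry": 0, "rz": 0, "dx": 0, "dy": 0, "dz": 0.15, "fingers": 0},
    {"rx": 0, "ry": 0, "rz": 0, "dx": 0, "dy": 0, "dz": 0.15, "fingers": 0},
    {"rx": 0, "ry": 0, "rz": 0, "dx": 0, "dy": 0, "dz": 0.15, "fingers": 0},
    {"rx": 0, "ry": 0, "rz": 0, "dx": 0, "dy": 0, "dz": 0.1, "fingers": 0},
    {"rx": 0, "ry": 0, "rz": 0, "dx": 0, "dy": 0, "dz": 0.1, "fingers": 0},
    {"rx": 0, "ry": 0, "rz": 0, "dx": 0, "dy": 0, "dz": 0.1, "fingers": 0},
    {"rx": 0, "ry": 0, "rz": 0, "dx": 0, "dy": 0, "dz": 0.1, "fingers": 0},
    {"rx": 0, "ry": 0, "rz": 0, "dx": 0, "dy": 0, "dz": 0.1, "fingers": 0},
  ],
)

```text
time_s: 22.05
ee_pos: [0.6256, 0.1094, 0.036]
tool_rot: [-0.698, -0.111, 0.111, 0.698]
ft_force: [-1.7, -3.2, 1.1]
finger_gap: -0.0005
```

```bash
python3 w.py w13; python3 - <<'E'
from h import *
from rig import monitor,viewer
v=viewer.snapshot("scene"); im=v["img"][:,:,::-1]; cv2.imwrite("pics/s13.png",cv2.resize(np.clip(im[190:300,230:380]*1.7,0,255).astype(np.uint8),None,fx=5,fy=5,interpolation=cv2.INTER_CUBIC))
rep(monitor.read_state())
E
```

```text
22.05 [0.62558819 0.10939834 0.03601919] 107.99155085360971 [-1.74355299 -3.22426907  1.12893594] -0.0005110900891597437 [ 0.17  0.63 -0.55  1.54  0.36  1.07 -0.16]
t 22.15 jig x,y,z mm [-53.8  -0.2  36. ] f along,lat,z [-2.2  1.5  0.4] gap -0.0002 zang 108.01
```

View pics/s13.png

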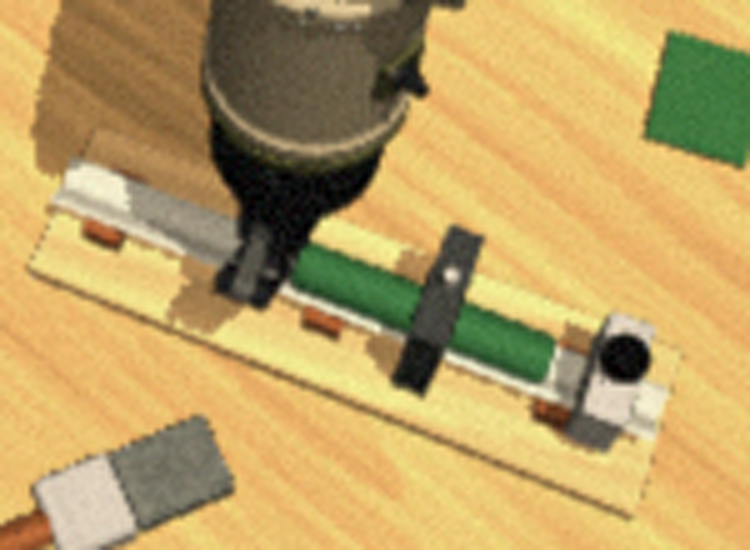

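View pics/w13.png

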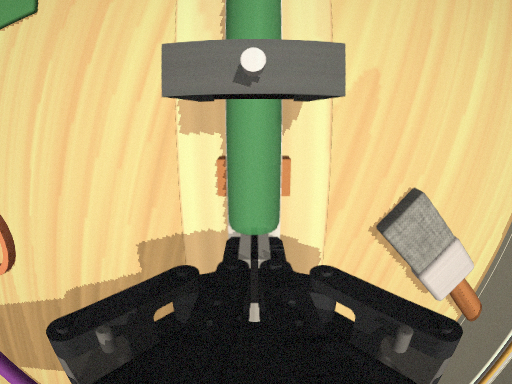

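The crop shows the rod front at (552,370) and the stop's foot edge at about (587,385), so about 15 mm remains. That agrees with −39. I slow down.

Request:
move_arm(
  targets=[
    {"rx": 0, "ry": 0, "rz": 0, "dx": 0, "dy": 0, "dz": 0.1, "fingers": 0},
    {"rx": 0, "ry": 0, "rz": 0, "dx": 0, "dy": 0, "dz": 0.1, "fingers": 0},
    {"rx": 0, "ry": 0, "rz": 0, "dx": 0, "dy": 0, "dz": 0.1, "fingers": 0},
    {"rx": 0, "ry": 0, "rz": 0, "dx": 0, "dy": 0, "dz": 0.1, "fingers": 0},
    {"rx": 0, "ry": 0, "rz": 0, "dx": 0, "dy": 0, "dz": 0.1, "fingers": 0},
    {"rx": 0, "ry": 0, "rz": 0, "dx": 0, "dy": 0, "dz": 0.1, "fingers": 0},
    {"rx": 0, "ry": 0, "rz": 0, "dx": 0, "dy": 0, "dz": 0.1, "fingers": 0},
    {"rx": 0, "ry": 0, "rz": 0, "dx": 0, "dy": 0, "dz": 0.07, "fingers": 0},
  ],
)

```text
time_s: 22.95
ee_pos: [0.6232, 0.1168, 0.036]
tool_rot: [-0.698, -0.111, 0.111, 0.698]
ft_force: [-0.5, -4.6, 0.4]
finger_gap: -0.0001
```

```bash
python3 -c "
from h import *
from rig import monitor
rep(monitor.read_state())"
```

```text
t 22.95 jig x,y,z mm [-46.3  -0.1  36. ] f along,lat,z [-4.2  1.9  0.4] gap -0.0001 zang 108.0
```

Request:
move_arm(
  targets=[
    {"rx": 0, "ry": 0, "rz": 0, "dx": 0, "dy": 0, "dz": 0.04, "fingers": 0},
    {"rx": 0, "ry": 0, "rz": 0, "dx": 0, "dy": 0, "dz": 0.04, "fingers": 0},
    {"rx": 0, "ry": 0, "rz": 0, "dx": 0, "dy": 0, "dz": 0.04, "fingers": 0},
    {"rx": 0, "ry": 0, "rz": 0, "dx": 0, "dy": 0, "dz": 0.04, "fingers": 0},
    {"rx": 0, "ry": 0, "rz": 0, "dx": 0, "dy": 0, "dz": 0.04, "fingers": 0},
  ],
)

```text
time_s: 23.45
ee_pos: [0.6226, 0.1186, 0.036]
tool_rot: [-0.698, -0.111, 0.111, 0.698]
ft_force: [-0.6, -3.3, -0.7]
finger_gap: -0.0
```

```bash
python3 -c "
from h import *
from rig import monitor
rep(monitor.read_state())"
```

```text
t 23.45 jig x,y,z mm [-44.4  -0.1  36. ] f along,lat,z [-2.9  1.5 -0.7] gap -0.0 zang 107.99
```

Request:
move_arm(
  targets=[
    {"rx": 0, "ry": 0, "rz": 0, "dx": 0, "dy": 0, "dz": 0.04, "fingers": 0},
    {"rx": 0, "ry": 0, "rz": 0, "dx": 0, "dy": 0, "dz": 0.04, "fingers": 0},
    {"rx": 0, "ry": 0, "rz": 0, "dx": 0, "dy": 0, "dz": 0.04, "fingers": 0},
    {"rx": 0, "ry": 0, "rz": 0, "dx": 0, "dy": 0, "dz": 0.04, "fingers": 0},
  ],
)

```text
time_s: 23.85
ee_pos: [0.6221, 0.1201, 0.036]
tool_rot: [-0.698, -0.111, 0.111, 0.698]
ft_force: [-0.3, -2.4, 0.1]
finger_gap: -0.0002
```

```bash
python3 -c "
from h import *
from rig import monitor
rep(monitor.read_state())"
```

```text
t 23.85 jig x,y,z mm [-42.8  -0.1  36. ] f along,lat,z [-2.1  1.   0.1] gap -0.0002 zang 107.99
```

Request:
move_arm(
  targets=[
    {"rx": 0, "ry": 0, "rz": 0, "dx": 0, "dy": 0, "dz": 0.03, "fingers": 0},
    {"rx": 0, "ry": 0, "rz": 0, "dx": 0, "dy": 0, "dz": 0.03, "fingers": 0},
    {"rx": 0, "ry": 0, "rz": 0, "dx": 0, "dy": 0, "dz": 0.03, "fingers": 0},
  ],
)

```text
time_s: 24.15
ee_pos: [0.6218, 0.121, 0.036]
tool_rot: [-0.698, -0.111, 0.111, 0.698]
ft_force: [0.6, -3.0, -0.4]
finger_gap: -0.0003
```

```bash
python3 -c "
from h import *
from rig import monitor
rep(monitor.read_state())"
```

```text
t 24.15 jig x,y,z mm [-41.9  -0.1  36. ] f along,lat,z [-3.   0.4 -0.4] gap -0.0003 zang 108.0
```

Request:
move_arm(
  targets=[
    {"rx": 0, "ry": 0, "rz": 0, "dx": 0, "dy": 0, "dz": 0.03, "fingers": 0},
    {"rx": 0, "ry": 0, "rz": 0, "dx": 0, "dy": 0, "dz": 0.03, "fingers": 0},
    {"rx": 0, "ry": 0, "rz": 0, "dx": 0, "dy": 0, "dz": 0.03, "fingers": 0},
  ],
)

```text
time_s: 24.45
ee_pos: [0.6215, 0.1218, 0.036]
tool_rot: [-0.698, -0.111, 0.111, 0.698]
ft_force: [-0.9, -2.5, -0.4]
finger_gap: -0.0
```

```bash
python3 -c "
from h import *
from rig import monitor
rep(monitor.read_state())"
```

```text
t 24.45 jig x,y,z mm [-41.   -0.1  36. ] f along,lat,z [-2.1  1.6 -0.4] gap -0.0 zang 107.99
```

Request:
move_arm(
  targets=[
    {"rx": 0, "ry": 0, "rz": 0, "dx": 0, "dy": 0, "dz": 0.03, "fingers": 0},
    {"rx": 0, "ry": 0, "rz": 0, "dx": 0, "dy": 0, "dz": 0.03, "fingers": 0},
  ],
)

```text
time_s: 24.65
ee_pos: [0.6214, 0.1224, 0.036]
tool_rot: [-0.698, -0.111, 0.111, 0.698]
ft_force: [-0.6, -3.1, 0.3]
finger_gap: -0.0
```

```bash
python3 -c "
from h import *
from rig import monitor
rep(monitor.read_state())"
```

```text
t 24.65 jig x,y,z mm [-40.4  -0.1  36. ] f along,lat,z [-2.7  1.5  0.3] gap -0.0 zang 107.99
```

Request:
move_arm(
  targets=[
    {"rx": 0, "ry": 0, "rz": 0, "dx": 0, "dy": 0, "dz": 0.03, "fingers": 0},
    {"rx": 0, "ry": 0, "rz": 0, "dx": 0, "dy": 0, "dz": 0.03, "fingers": 0},
  ],
)

```text
time_s: 24.85
ee_pos: [0.6212, 0.123, 0.036]
tool_rot: [-0.698, -0.111, 0.111, 0.698]
ft_force: [0.5, -2.5, -0.2]
finger_gap: -0.0002
```

Request:
move_arm(
  targets=[
    {"rx": 0, "ry": 0, "rz": 0, "dx": 0, "dy": 0, "dz": 0.03, "fingers": 0},
    {"rx": 0, "ry": 0, "rz": 0, "dx": 0, "dy": 0, "dz": 0.03, "fingers": 0},
  ],
)

```text
time_s: 25.05
ee_pos: [0.621, 0.1235, 0.0361]
tool_rot: [-0.698, -0.111, 0.111, 0.698]
ft_force: [-0.7, -2.0, 0.1]
finger_gap: 0.0003
```

```bash
python3 -c "
from h import *
from rig import monitor
rep(monitor.read_state())"
```

```text
t 25.05 jig x,y,z mm [-39.2  -0.1  36.1] f along,lat,z [-1.7  1.3  0.1] gap 0.0003 zang 107.99
```

Request:
move_arm(
  targets=[
    {"rx": 0, "ry": 0, "rz": 0, "dx": 0, "dy": 0, "dz": 0.03, "fingers": 0},
    {"rx": 0, "ry": 0, "rz": 0, "dx": 0, "dy": 0, "dz": 0.03, "fingers": 0},
  ],
)

```text
time_s: 25.25
ee_pos: [0.6208, 0.1242, 0.0361]
tool_rot: [-0.698, -0.111, 0.111, 0.698]
ft_force: [-0.1, -2.7, -0.6]
finger_gap: -0.0001
```

Request:
move_arm(
  targets=[
    {"rx": 0, "ry": 0, "rz": 0, "dx": 0, "dy": 0, "dz": 0.03, "fingers": 0},
    {"rx": 0, "ry": 0, "rz": 0, "dx": 0, "dy": 0, "dz": 0.03, "fingers": 0},
  ],
)

```text
time_s: 25.45
ee_pos: [0.6206, 0.1247, 0.036]
tool_rot: [-0.698, -0.111, 0.111, 0.698]
ft_force: [-0.4, -2.8, 0.0]
finger_gap: -0.0002
```

```bash
python3 - <<'E'
from h import *
from rig import monitor,viewer
v=viewer.snapshot("scene"); im=v["img"][:,:,::-1]; cv2.imwrite("pics/s14.png",cv2.resize(np.clip(im[190:300,230:380]*1.7,0,255).astype(np.uint8),None,fx=5,fy=5,interpolation=cv2.INTER_CUBIC))
rep(monitor.read_state())
E
```

```text
t 25.5 jig x,y,z mm [-37.9  -0.1  36.1] f along,lat,z [-2.4  1.7 -0.5] gap 0.0003 zang 108.0
```

View pics/s14.png

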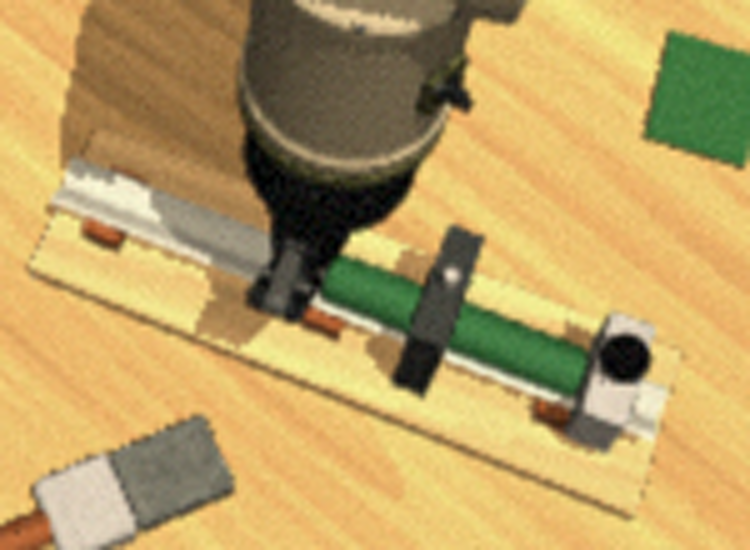

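The rod's front, near (585,375), now disappears behind the stop's edge, so only a little remains. Creep on.

Request:
move_arm(
  targets=[
    {"rx": 0, "ry": 0, "rz": 0, "dx": 0, "dy": 0, "dz": 0.03, "fingers": 0},
    {"rx": 0, "ry": 0, "rz": 0, "dx": 0, "dy": 0, "dz": 0.03, "fingers": 0},
  ],
)

```text
time_s: 25.7
ee_pos: [0.6204, 0.1252, 0.036]
tool_rot: [-0.698, -0.111, 0.111, 0.698]
ft_force: [0.2, -2.7, 0.3]
finger_gap: -0.0
```

Request:
move_arm(
  targets=[
    {"rx": 0, "ry": 0, "rz": 0, "dx": 0, "dy": 0, "dz": 0.03, "fingers": 0},
    {"rx": 0, "ry": 0, "rz": 0, "dx": 0, "dy": 0, "dz": 0.03, "fingers": 0},
  ],
)

```text
time_s: 25.9
ee_pos: [0.6203, 0.1258, 0.036]
tool_rot: [-0.698, -0.111, 0.111, 0.698]
ft_force: [-1.1, -3.2, -0.2]
finger_gap: 0.0001
```

```bash
python3 -c "
from h import *
from rig import monitor
rep(monitor.read_state())"
```

```text
t 25.9 jig x,y,z mm [-36.8  -0.1  36. ] f along,lat,z [-2.7  2.  -0.2] gap 0.0001 zang 107.99
```

Request:
move_arm(
  targets=[
    {"rx": 0, "ry": 0, "rz": 0, "dx": 0, "dy": 0, "dz": 0.03, "fingers": 0},
    {"rx": 0, "ry": 0, "rz": 0, "dx": 0, "dy": 0, "dz": 0.03, "fingers": 0},
  ],
)

```text
time_s: 26.1
ee_pos: [0.6202, 0.126, 0.036]
tool_rot: [0.699, 0.111, -0.11, -0.698]
ft_force: [-0.4, -5.3, 0.5]
finger_gap: -0.0003
```

Request:
move_arm(
  targets=[
    {"rx": 0, "ry": 0, "rz": 0, "dx": 0, "dy": 0, "dz": 0.03, "fingers": 0},
    {"rx": 0, "ry": 0, "rz": 0, "dx": 0, "dy": 0, "dz": 0.03, "fingers": 0},
  ],
)

```text
time_s: 26.3
ee_pos: [0.6202, 0.1259, 0.036]
tool_rot: [0.699, 0.11, -0.11, -0.698]
ft_force: [1.2, -6.5, 0.4]
finger_gap: -0.0001
```

```bash
python3 -c "
from h import *
from rig import monitor
rep(monitor.read_state())"
```

```text
t 26.3 jig x,y,z mm [-36.7  -0.1  36. ] f along,lat,z [-6.6  0.9  0.4] gap -0.0001 zang 107.95
```

Home: motion stopped at −36.7 and force rose from 2.7 to 6.6 N, so about 4 N at the stop. I hold with a slight further press.

Request:
move_arm(
  targets=[
    {"rx": 0, "ry": 0, "rz": 0, "dx": 0, "dy": 0, "dz": 0.02, "fingers": 0},
    {"rx": 0, "ry": 0, "rz": 0, "dx": 0, "dy": 0, "dz": 0, "fingers": 0},
    {"rx": 0, "ry": 0, "rz": 0, "dx": 0, "dy": 0, "dz": 0, "fingers": 0},
    {"rx": 0, "ry": 0, "rz": 0, "dx": 0, "dy": 0, "dz": 0, "fingers": 0},
  ],
)

```text
time_s: 26.7
ee_pos: [0.6202, 0.1259, 0.036]
tool_rot: [0.699, 0.11, -0.11, -0.698]
ft_force: [1.0, -5.8, 0.3]
finger_gap: 0.0003
```

```bash
python3 -c "
from h import *
from rig import monitor
rep(monitor.read_state())"
```

```text
t 26.7 jig x,y,z mm [-36.7  -0.1  36. ] f along,lat,z [-5.8  0.8  0.3] gap 0.0003 zang 107.93
```

Request:
move_arm(
  targets=[
    {"rx": 0, "ry": 0, "rz": 0, "dx": 0, "dy": 0, "dz": 0, "fingers": 0},
    {"rx": 0, "ry": 0, "rz": 0, "dx": 0, "dy": 0, "dz": 0, "fingers": 0},
    {"rx": 0, "ry": 0, "rz": 0, "dx": 0, "dy": 0, "dz": 0, "fingers": 0},
    {"rx": 0, "ry": 0, "rz": 0, "dx": 0, "dy": 0, "dz": 0, "fingers": 0},
    {"rx": 0, "ry": 0, "rz": 0, "dx": 0, "dy": 0, "dz": 0, "fingers": 0},
    {"rx": 0, "ry": 0, "rz": 0, "dx": 0, "dy": 0, "dz": 0, "fingers": 0},
  ],
)

```text
time_s: 27.3
ee_pos: [0.6202, 0.1259, 0.036]
tool_rot: [0.699, 0.11, -0.11, -0.698]
ft_force: [0.4, -6.2, 0.4]
finger_gap: -0.0001
```

```bash
python3 -c "
from h import *
from rig import monitor
rep(monitor.read_state())"
```

```text
t 27.3 jig x,y,z mm [-36.7  -0.1  36. ] f along,lat,z [-6.   1.5  0.4] gap -0.0001 zang 107.93
```

Request:
move_arm(
  targets=[
    {"rx": 0, "ry": 0, "rz": 0, "dx": 0, "dy": 0, "dz": 0.03, "fingers": 0},
    {"rx": 0, "ry": 0, "rz": 0, "dx": 0, "dy": 0, "dz": 0, "fingers": 0},
    {"rx": 0, "ry": 0, "rz": 0, "dx": 0, "dy": 0, "dz": 0, "fingers": 0},
    {"rx": 0, "ry": 0, "rz": 0, "dx": 0, "dy": 0, "dz": 0, "fingers": 0},
    {"rx": 0, "ry": 0, "rz": 0, "dx": 0, "dy": 0, "dz": 0, "fingers": 0},
    {"rx": 0, "ry": 0, "rz": 0, "dx": 0, "dy": 0, "dz": 0, "fingers": 0},
    {"rx": 0, "ry": 0, "rz": 0, "dx": 0, "dy": 0, "dz": 0, "fingers": 0},
    {"rx": 0, "ry": 0, "rz": 0, "dx": 0, "dy": 0, "dz": 0, "fingers": 0},
  ],
)

```text
time_s: 28.1
ee_pos: [0.6202, 0.1259, 0.0361]
tool_rot: [0.699, 0.11, -0.11, -0.698]
ft_force: [1.3, -6.1, -0.0]
finger_gap: -0.0002
```

```bash
python3 -c "
from h import *
from rig import monitor
rep(monitor.read_state())"
```

```text
t 28.1 jig x,y,z mm [-36.7  -0.1  36.1] f along,lat,z [-6.2  0.6 -0. ] gap -0.0002 zang 107.92
```

A steady 6 N (about 3.5 N beyond drag) was held for about 2 s. I back straight off, then up.

Request:
move_arm(
  targets=[
    {"rx": 0, "ry": 0, "rz": 0, "dx": 0, "dy": 0, "dz": -0.2, "fingers": 0},
    {"rx": 0, "ry": 0, "rz": 0, "dx": 0, "dy": 0, "dz": -0.8, "fingers": 0},
    {"rx": 0, "ry": 0, "rz": 0, "dx": 0, "dy": 0, "dz": -1.5, "fingers": 0},
    {"rx": 0, "ry": 0, "rz": 0, "dx": 0, "dy": -1, "dz": -1.5, "fingers": 0},
    {"rx": 0, "ry": 0, "rz": 0, "dx": 0, "dy": -2.5, "dz": -1, "fingers": 0},
    {"rx": 0, "ry": 0, "rz": 0, "dx": 0, "dy": -3, "dz": 0, "fingers": 0},
    {"rx": 0, "ry": 0, "rz": 0, "dx": 0, "dy": -3, "dz": 0, "fingers": 0},
    {"rx": 0, "ry": 0, "rz": 0, "dx": 0, "dy": -1.5, "dz": 0, "fingers": 0},
    {"rx": 0, "ry": 0, "rz": 0, "dx": 0, "dy": 0, "dz": 0, "fingers": 0},
    {"rx": 0, "ry": 0, "rz": 0, "dx": 0, "dy": 0, "dz": 0, "fingers": 0},
  ],
)

```text
time_s: 29.1
ee_pos: [0.6351, 0.0792, 0.1455]
tool_rot: [0.699, 0.11, -0.111, -0.698]
ft_force: [0.7, -0.3, -0.1]
finger_gap: -0.0001
```

```bash
python3 w.py w15; python3 - <<'E'
from h import *
from rig import monitor,viewer
for n,(b) in (("scene",(150,120,400,300)),("top",(165,130,385,270))):
    v=viewer.snapshot(n); im=v["img"][:,:,::-1]; cv2.imwrite(f"pics/{n}15.png",cv2.resize(np.clip(im[b[1]:b[3],b[0]:b[2]]*1.7,0,255).astype(np.uint8),None,fx=3.2,fy=3.2,interpolation=cv2.INTER_CUBIC))
d=np.load("pics/w15.npz"); hsv=cv2.cvtColor(d["img"][:,:,::-1].copy(),cv2.COLOR_BGR2HSV);m=cv2.inRange(hsv,(45,90,20),(90,255,255)); c=np.where(m[:,254])[0];print(c.min(),c.max())
p=wplane(d,(254,c.max()+1),.04,d["pos"],d["quat"])[:2]-O; print("rear jig",p@U*1000,p@N*1000); rep(monitor.read_state())
E
```

```text
29.1 [0.63508175 0.07915924 0.14547753] 107.9638145746541 [ 0.69002496 -0.31892337 -0.07670088] -7.118413482792033e-05 [ 0.23  0.53 -0.58  1.42  0.3   1.27 -0.06]
0 119
rear jig -24.344346403156077 0.35844822806880344
t 29.25 jig x,y,z mm [-85.3   0.8 144.3] f along,lat,z [-0.2 -0.2 -0.2] gap -0.0001 zang 107.99
```

View pics/w15.png

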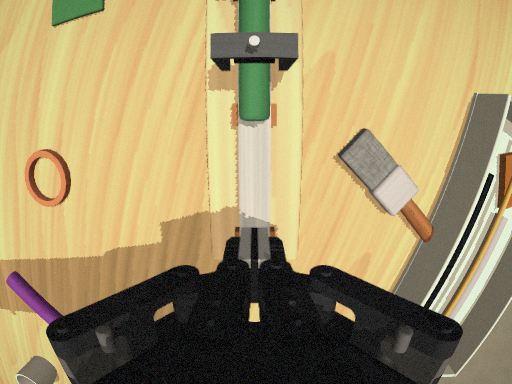

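View pics/scene15.png

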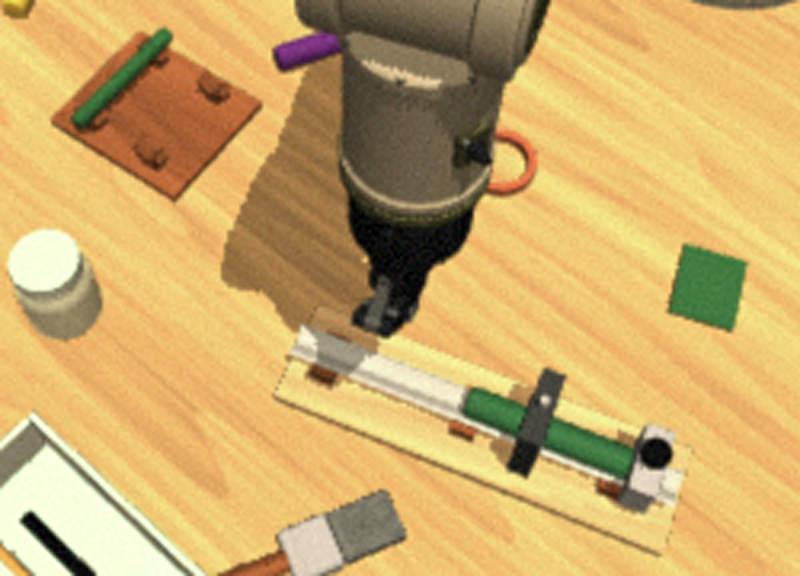

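View pics/top15.png

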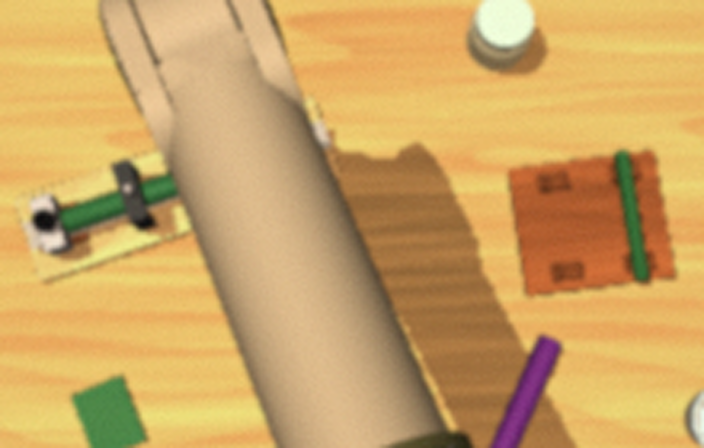

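The wrist view shows the rod's rear end at (254,119), jig x ≈ −24 mm, lying straight under the portal. In the scene view its front meets the stop at (635,460), the thin rod is still in the rack and the rest is undisturbed. The robot is clear, so I hand in.

```bash
python3 -c "
from rig import job
print(job.finish_job())"
```

```text
the job is handed in; nothing more can be done
None
```

The thick rod is in the V-groove, under the hold-down and home against the stop. I handed the job in at about 29 s of the 69 s allowed.

- **Pick and lay:** I took the thick green rod from the rack at its middle, re-gripping twice at slightly different heights. I then lowered it into the groove until the weight came off; at most about 4 N was measured there.
- **Push:** I pushed its rear end with the shut fingers. Readings along the way were 1.5–4 N, with no larger bump seen at the hold-down.
- **Home and hold:** At the stop the motion halted and the force rose from about 2.7 N to 6–6.6 N. That is roughly 3.5 N beyond the drag, held for about 2 s, and then I backed off and rose clear.
- **Last checks:** The rod lies straight under the portal with its front meeting the stop. The thin rod is still in the rack, and nothing else in the pictures looked moved. The final tool force was about zero.
- **Disagreements:**
  - The rod's rear end measured at −24 mm puts its front at about 106 mm, while the stop face estimated from the first pictures was about 103 mm. That is close to the 2 mm calibration, so the force rise is the main evidence that it is home.
  - The finger gap read about 1.5 mm under the rod's diameter. I took this as pad compliance because it shrank with a harder squeeze.

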